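Pry open the slide box and show the frosted end to the code reader

ROBOT

A 7-joint arm with a two-finger parallel gripper is mounted at the origin on the work surface. World frame = base frame: x ahead of the robot, y to its left, z up, the work surface at z = 0. Lengths are in m, angles in rad, forces in N, time in s.
With the tool pointing down it reaches from about 0.425 to 0.975 m from the base axis. Payload 16.7 kg.
Tool frame: the origin (TCP) lies between the finger pads; the fingertips stand 11 mm ahead of it and the grasp point (between the pads) lies 8 mm behind it; x points along the fingers, z is the direction in which the jaws open and shut, and the axes are right-handed (so a half turn about x gives the same grasp; the last joint's range is limited). The gripper opens to 85 mm and grips with 20 to 120 N. Pads are 22 mm wide; open, the fingers measure 114 mm over their backs; the gripper's body (76 mm by 85 mm) begins 54 mm behind the grasp point. The pads swing forward as they close: fully open they stand 13 mm farther back than shut.
Start: joints at [1.149, 0.426, 0.074, 1.606, -0.034, 1.111, -0.067], TCP at [0.182, -0.65, 0.214] pointing down, gripper open.
Joint ranges: [-2.85, 2.85], [-0.5, 2.14], [-1.23, 1.37], [0.21, 2.46], [-1.02, 4.16], [0.16, 2.05], [-2.73, 2.73]. Speed limits (rad/s): [1.89, 1.89, 2.39, 2.39, 3.01, 3.01, 3.01].

INTERFACE

Orientations are given as a rotation vector (axis times angle).
In Python, from rig import manip gives the robot as it stands. The module is installed in compiled form; this text tells all that it offers.
- The arm moves only by the tool play_rows, never from a script. Its argument "plan" is a list of rows, each a list of 3 entries, a list of its own where there are three numbers: the turn, a rotation vector about the world's x, y, z in units of 6 degrees (1.0 is 6 degrees), then the shift along the world's x, y, z in units of 40 mm (1.0 is 40 mm), then the finger opening in mm, from 0 to 85.4. A call has 1 to 20 rows; each row is the pose to reach, as a shift and turn from the pose commanded when the call began; what a row does not reach only later rows make up. A row lasts 1/10 s, in which the tool goes at most 50 mm and 8.59 degrees, less where a joint would pass 70% of its speed; a pose out of reach is approached as far as the arm can. A call with a gripper value outside its range is refused whole. The fingers move at their own pace and stop on an object; "force" is the grip in N (left out, the last holds). Time passes only in rows, so rows that repeat a pose let the fingers close. It gives the time, the measured TCP pose, the force and the opening at its end, in the units of the state.
- manip.sense(): the state, without advancing time (a new reading comes with each control period).
- manip.capture(name): name is "scene" or "side" or "wrist"; returns the picture (480x640x3 uint8, red, green, blue); there is no depth.
- manip.get_calibration(name): a dict with "camera_matrix" (3x3 intrinsics, pixels), "extrinsics" (4x4, takes a point from world to camera coordinates). Camera axes: x right, y down, z forward; pixel columns grow to the right and rows downward; lengths in m; the calibration is good to about 2 mm. A picture is of the moment at which its call begins: read the wrist's pose just before it. get_calibration takes no time and is no camera call; for the wrist camera it gives the pose at the moment of the call.
- manip.finish_job(): hands the job in, once; it reports no verdict.
Trained networks look in the newest picture that a camera, given by its name, has taken for a name from the list of things; names that differ only in an ending like _2 or _b are one class to them, and where a whole thing is asked for, a point or a joint stands for the part that bears it (a point fixed in the world has none). Each returns a list of dicts, best first, with "conf" (0 to 1); they miss things now and then, are a little off and sometimes report something else, mostly with a low value. They report only what shows in the picture. A call takes as long as a camera call. They do not tell look-alikes from the thing itself.
- manip.look_for(target, camera): "at" ([column, row] as shares, 0 to 1, of the picture: columns of its width, rows of its height, amid what is visible of it).
- manip.silhouettes(target, camera): "mask" (480x640 bool, what is visible of it) and "at" ([column, row] as shares, 0 to 1, of the picture: columns of its width, rows of its height, amid what is visible of it).
The state is a dict: "clock": time; "joint_pos": joint angles; "joint_velocities": joint speeds; "effort": joint torques, N m; "ee_pos": TCP position; "orientation": TCP orientation; "wrist_force": force on the tool from outside, world axes, zero at the start; "moment": the same for the moment, N m; "gripper_width": opening from 0.0 (shut) to 1.0 (fully open).
Only numpy, scipy, OpenCV 4.12 (cv2) and the standard library are available. Lean on these libraries where they do the work, as an engineer would, in place of code of your own. Each camera call takes 0.05 s, during which the arm holds its last target.

TASK

Pry up the hinged clear lid of the blue slide box with the blade of the spatula (not with the fingers), swing it all the way over to its open stop, and lay the spatula back flat on the bench. Then take out the glass slide without touching its frosted end (the end with the notched corner) and hold it label up and level in the gripper, the frosted label centred about 7 cm above the green ring of the code reader, with the frosted end pointing to the reader's post. Finish while still holding it there, and leave the carton, the jar and the blister card alone.

Things in the scene. Friction and masses are not known exactly. Their poses are not given: they have to be found in the camera images.
- box: Fixed slide box on the bench, blue walls, black floor, 138 x 138 mm outside, walls 4 mm thick and 36 mm high, floor 4 mm thick. Origin: centre of its underside; +x points from the front wall to the hinge side, z up. A round black rubber pad (20 mm diameter, top 16 mm above the bench) in its middle carries the slide. The middle 50 mm of the front (-x) wall is only 24 mm high, which leaves an opening 50 mm wide and 12 mm high under the closed lid for a blade.
- relief (a point): Middle of that opening, on the outer face of the front wall, 30 mm above the bench, 69 mm from the box's centre; frame as the box.
- lid_hinge (a point): Hinge axis of the lid, at the middle of the box's back (+x) edge, 39 mm above the bench; the axis runs along the box's y; frame as the box.
- lid (a joint): Angle of the lid: 0 closed, grows as the front edge rises, 1.57 upright, 2.9 open stop (folded over behind the box). About 0.1 kg, lightly damped; it falls shut below about 1.57 and falls open to its stop beyond. About 1 N lifts it at the front edge.
- lid_plate (a point): The clear lid with blue rim, 138 x 138 x 6 mm. This point is the centre of the plate, 69 mm from the hinge; closed, its underside rests at 36 mm, flush with the box's outer faces. x and y as the box when closed.
- spatula: Loose spatula lying on the bench, about 60 g. Black handle 110 mm long, 16 mm wide, 18 mm high with an orange band at its back end; steel blade 70 mm long, 20 mm wide, 2.5 mm thick at half the handle's height. Origin on the underside; +x points to the blade tip. The handle runs from x = -85 to 25 mm, the blade from 25 to 95 mm, 9 mm above the underside. Balance point at x = -21 mm.
- blade_tip (a point): Middle of the blade's front edge, 95 mm ahead of the spatula's origin and 9 mm above its underside.
- slide: Glass slide 76 x 26 x 6 mm, about 30 g, lying label up on the pad in the box, turned any way. Origin: centre of its underside; x along its length to the frosted end, z up out of the label face. The clear bluish part runs from x = -38 to 18 mm, the frosted end from 18 to 38 mm.
- frosted_end: The frosted end of the slide: the last 20 mm, white on the label face with an orange label patch; a 6 x 6 mm notch is cut from its corner at the slide's +x, -y (with the label up and the frosted end pointing away from you, the notch is at the right-hand far corner). Origin: centre of the frosted end on its upper (label) face, 28 mm from the slide's centre; axes as the slide.
- reader: Fixed code reader. White base plate 200 x 80 mm, 12 mm high. Origin: on the bench under the centre of the green ring (30 mm across) printed on the plate; the plate runs from x = -35 to 165 mm. +x points from the ring to the grey post (34 mm wide, from x = 134 to 156 mm), which carries a black head, 52 mm wide, between 130 and 210 mm above the bench, that looks down at the ring. Nothing of post and head comes nearer than 100 mm to the ring's axis.
- carton: Bystander: small medicine carton 50 x 85 x 32 mm, white with a blue band. Origin: centre of its underside.
- jar: Bystander: white pill jar with blue cap, 44 mm diameter, 55 mm high. Origin: centre of its underside.
- blister: Bystander: flat blister card 50 x 85 mm, 7 mm high with its pills. Origin: centre of its underside.
Mind the look-alikes: they are no part of the job. Leave any red or yellow look-alike of the box alone.

How it is judged:
On the way, in this order (a step that is already met when the one before it is completed fails the run):
1. the lid is being lifted by the spatula (past 0.3 rad) (value of joint lid above 0.3 rad and contact force between spatula and lid above 0.05 N), for 0.05 s.
2. the lid lies at its open stop (value of joint lid above 2.7 rad), for 0.2 s.
At the end, for the whole second after the job is handed in: Lid over 2.7 rad. Spatula flat on the bench. Slide held by the gripper alone, still, label up within 0.15 rad of level; label centre within 15 mm of the ring's axis, 58-110 mm above the bench; frosted end points to the post within 0.25 rad. Bystanders within 30 mm of their starts (value of joint lid above 2.7 rad and height (world z) of spatula below 0.008 m and angle between each of spatula, slide's own z axis and vertical below 0.15 rad and linear speed of each of spatula, slide below 0.02 m/s and contact force between the fingers and slide above 0.5 N and contact force between slide and box below 0.05 N and contact force between slide and reader below 0.05 N and contact force between slide and spatula below 0.05 N and contact force between slide and lid below 0.05 N and horizontal distance between frosted_end and reader below 0.015 m and height (world z) of frosted_end between 0.058 and 0.11 m and x of slide in the frame of reader below -0.008 m and angle between the x axis of slide and the x axis of reader, either way round below 0.25 rad and distance of each of carton, jar, blister from where it was at the start of the episode below 0.03 m); the arm keeps its last pose, push and grip.
It fails at once if the fingers or arm open the lid instead of the blade (contact force between any of the fingers, the arm and lid above 1 N and value of joint lid below 1.5 rad).
It fails at once if the frosted end is touched by the fingers (contact force between the fingers and frosted_end above 0.5 N).
It fails at once if a bystander is pushed away or knocked over (distance of any of carton, jar, blister from where it was at the start of the episode above 0.04 m or angle between any of carton, jar, blister's own z axis and vertical above 0.5 rad).
It also fails if it takes over 64 s, if anything falls off the work surface, if the arm or the gripper's body presses on something with over 40 N, if the wrist force passes 120 N, or if a joint passes its speed limit or range.

## Working session

There is one attempt and no reset: what is moved stays moved. The work goes in short steps, Python scripts to look and compute and a tool call to move; the robot and the scene stay as the last step left them, time stands still between calls to the robot, and variables do not carry over. Pictures are saved under pics/ and viewed, and the job is handed in when it is done.

Besides the shell and the picture viewer there is one more tool, called after "Request:" by a JSON object that holds its "fn" and its "kwargs", one argument or row to a line. play_rows: Moves the arm, as the interface text tells. Its arguments: {"type":"object","properties":{"plan":{"type":"array","items":{"type":"array"}},"force":{"type":"number"}},"required":["plan"]}

```bash
mkdir -p pics; ls
python3 - <<'E'
from rig import manip
import cv2,numpy as np
s=manip.sense();print(s)
for c in ["scene","side","wrist"]:
    k=manip.get_calibration(c);print(c,np.round(k["camera_matrix"],1).tolist(),np.round(k["extrinsics"],3).tolist())
    im=manip.capture(c);cv2.imwrite(f"pics/{c}0.png",im[:,:,::-1])
E
```

```text
pics
{'clock': 0.0, 'joint_pos': array([ 1.14849097,  0.42671483,  0.07384462,  1.60660354, -0.03411059,
        1.11077071, -0.0671082 ]), 'joint_velocities': array([ 0.00122576,  0.00025836, -0.00028611,  0.00087899, -0.00033799,
       -0.0005713 , -0.00011068]), 'effort': array([ 1.17977470e-03, -9.49835157e+01,  3.76170114e+00, -4.63522375e+01,
        1.93383114e-02,  1.02825111e-02, -5.33672903e-05]), 'ee_pos': array([ 0.18173443, -0.64964268,  0.2137234 ]), 'orientation': array([ 1.00667189,  1.32703134, -1.00553354]), 'wrist_force': array([ 0.01838741,  0.21950038, -0.73343486]), 'moment': array([-0.01117192, -0.05128747, -0.0335434 ]), 'gripper_width': 0.9983206375288678}
scene [[559.9, 0.0, 319.0], [0.0, 559.9, 238.0], [0.0, 0.0, 1.0]] [[-0.836, 0.548, -0.015, 0.575], [0.47, 0.701, -0.537, -0.154], [-0.284, -0.456, -0.844, 1.56], [0.0, 0.0, 0.0, 1.0]]
side [[585.7, 0.0, 326.4], [0.0, 585.7, 237.4], [0.0, 0.0, 1.0]] [[-0.91, -0.415, 0.019, 0.484], [-0.321, 0.673, -0.667, 0.314], [0.263, -0.613, -0.745, 1.079], [0.0, 0.0, 0.0, 1.0]]
wrist [[413.8, 0.0, 318.1], [0.0, 413.8, 239.0], [0.0, 0.0, 1.0]] [[0.269, -0.963, -0.0, -0.674], [-0.917, -0.256, 0.306, -0.039], [-0.295, -0.082, -0.952, 0.379], [0.0, 0.0, 0.0, 1.0]]
```

View pics/scene0.png

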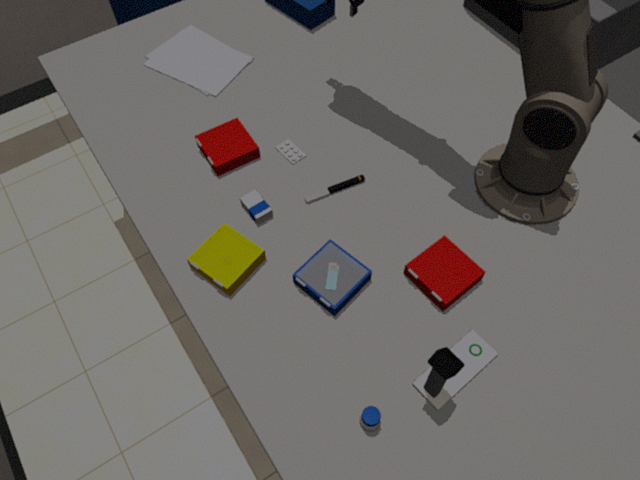

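View pics/side0.png

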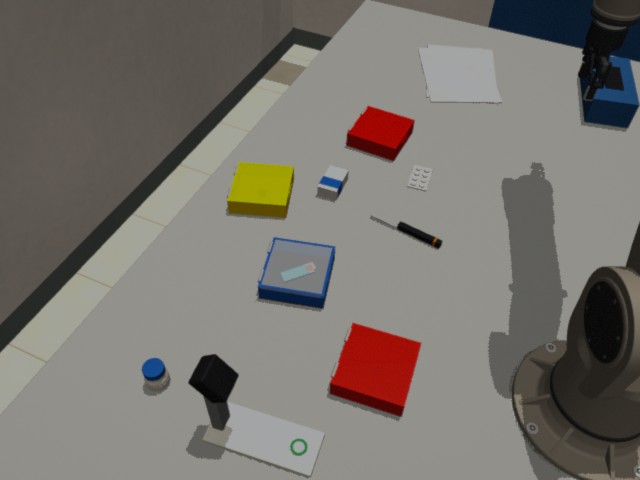

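View pics/wrist0.png

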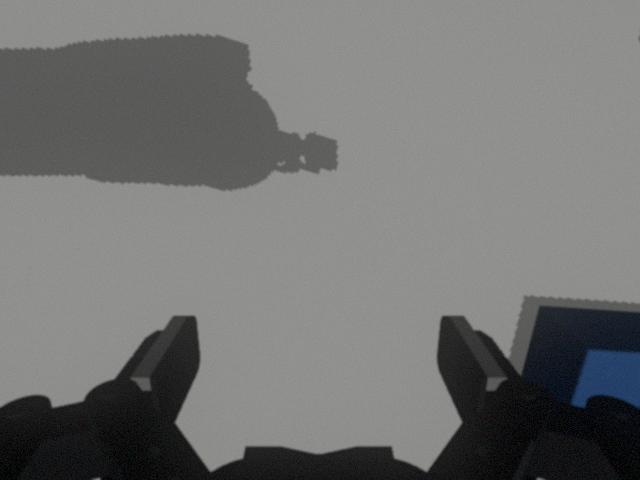

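```bash
cat > h.py <<'E'
from rig import manip
import cv2,numpy as np
from scipy.spatial.transform import Rotation as R
def ray(c,px,K=None):
    k=K or manip.get_calibration(c);E=np.array(k["extrinsics"]);M=np.array(k["camera_matrix"])
    d=E[:3,:3].T@np.linalg.inv(M)@np.array([px[0],px[1],1.]);o=-E[:3,:3].T@E[:3,3];return o,d/np.linalg.norm(d)
def onz(c,px,z,K=None):
    o,d=ray(c,px,K);return o+d*(z-o[2])/d[2]
def proj(c,P,K=None):
    k=K or manip.get_calibration(c);E=np.array(k["extrinsics"]);M=np.array(k["camera_matrix"])
    p=M@(E[:3,:3]@np.array(P,float)+E[:3,3]);return p[:2]/p[2]
def save(n,im,crop=None,s=1):
    if crop: im=im[crop[1]:crop[3],crop[0]:crop[2]]
    cv2.imwrite(f"pics/{n}.png",cv2.resize(im,None,fx=s,fy=s,interpolation=cv2.INTER_CUBIC)[:,:,::-1])
E
python3 - <<'E'
from h import *
a=cv2.imread('pics/scene0.png')[:,:,::-1];b=cv2.imread('pics/side0.png')[:,:,::-1]
x=np.hstack([a[225:325,280:385],b[225:325,245:350]])
save('crop1',x,None,3.8)
x=np.hstack([a[165:225,295:375],b[195:255,365:445]])
save('crop2',x,None,4.8)
for t in ["box","slide","frosted_end","spatula","blade_tip","reader","carton","jar","blister","lid_plate"]:
    for c in ["scene","side"]:
        for r in manip.look_for(t,c)[:4]:
            px=np.array(r["at"])*[640,480];print(t,c,round(r["conf"],2),px.round(1),onz(c,px,0.0).round(3))
print(manip.sense()["clock"])
E
```

```text
box scene 0.89 [227.3 257.2] [ 0.807 -0.25   0.   ]
box scene 0.77 [331.7 277.5] [ 0.616 -0.051  0.   ]
box scene 0.76 [443.4 270.7] [0.371 0.089 0.   ]
box scene 0.7 [230.5 147.7] [ 0.622 -0.575  0.   ]
box side 0.79 [374.4 369.8] [0.388 0.095 0.   ]
box side 0.78 [297.6 273.8] [ 0.624 -0.051  0.   ]
box side 0.74 [380.6 135.6] [ 0.633 -0.579  0.   ]
slide side 0.5 [299.7 265.3] [ 0.631 -0.075  0.   ]
frosted_end side 0.59 [417.7 177.8] [ 0.487 -0.46   0.   ]
spatula scene 0.81 [329.6 187.9] [ 0.463 -0.289  0.   ]
spatula scene 0.41 [368.2 418.3] [0.745 0.282 0.   ]
spatula side 0.9 [407.5 228.1] [ 0.453 -0.284  0.   ]
blade_tip scene 0.59 [334.7 187. ] [ 0.449 -0.284  0.   ]
blade_tip scene 0.35 [330.8 275.8] [ 0.615 -0.056  0.   ]
blade_tip side 0.64 [410.1 230.1] [ 0.445 -0.28   0.   ]
reader scene 0.98 [452.2 368.1] [0.519 0.296 0.   ]
reader scene 0.69 [336.2 188.6] [ 0.449 -0.277  0.   ]
reader side 0.7 [244.5 427.5] [0.555 0.3   0.   ]
carton scene 0.98 [254.7 205.8] [ 0.667 -0.353  0.   ]
carton scene 0.49 [330.3 275.4] [ 0.616 -0.058  0.   ]
carton side 0.73 [331.4 185. ] [ 0.674 -0.341  0.   ]
carton side 0.23 [155.5 374.1] [0.76 0.28 0.  ]
jar scene 0.65 [369.7 417.8] [0.741 0.283 0.   ]
jar scene 0.42 [255.5 207.6] [ 0.668 -0.346  0.   ]
jar side 0.6 [155.2 377.1] [0.757 0.285 0.   ]
blister scene 0.76 [291.3 148.6] [ 0.475 -0.472  0.   ]
lid_plate scene 0.88 [331.4 270.4] [ 0.605 -0.069  0.   ]
lid_plate scene 0.86 [225.5 253.6] [ 0.806 -0.262  0.   ]
lid_plate scene 0.77 [444.4 269.9] [0.367 0.089 0.   ]
lid_plate scene 0.56 [228.2 142.7] [ 0.618 -0.596  0.   ]
lid_plate side 0.95 [381.  126.2] [ 0.647 -0.618  0.   ]
lid_plate side 0.91 [298.7 267.3] [ 0.63  -0.069  0.   ]
lid_plate side 0.67 [377.5 366.7] [0.385 0.086 0.   ]
lid_plate side 0.65 [257.9 187.3] [ 0.835 -0.254  0.   ]
1.15
```

View pics/crop1.png

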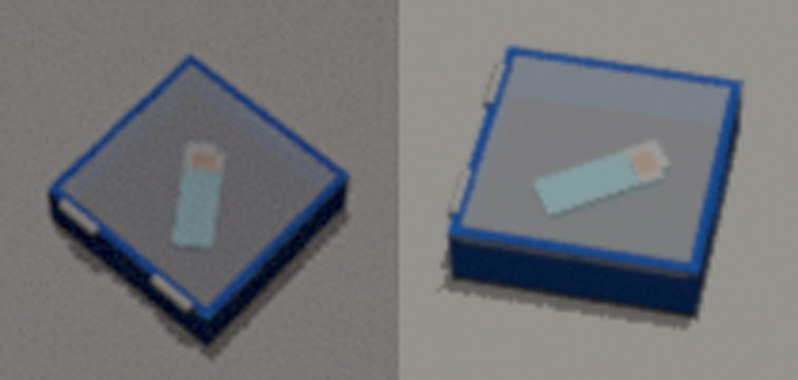

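View pics/crop2.png

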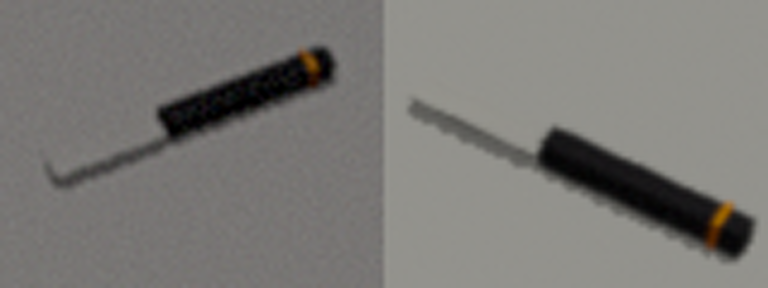

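Run:
```python
from h import *
from scipy.optimize import least_squares
# box lid corners at z=.042
obs={"scene":[(330,240.3),(371.3,271.8),(334.7,307.9),(293.7,274.5)],"side":[(334.7,247.1),(323.4,295.5),(259.7,286.8),(274.2,237.6)]}
for c in obs:
    for p in obs[c]: print(c,p,onz(c,p,0.042).round(3))
h=.069
K={c:manip.get_calibration(c) for c in("scene","side")}
order={}
def f(q):
    x,y,t=q;e=[]
    C=[np.array([x,y,.042])+np.array([np.cos(t)*a-np.sin(t)*b,np.sin(t)*a+np.cos(t)*b,0])*h for a,b in((-1,-1),(-1,1),(1,1),(1,-1))]
    for c in obs:
        P=np.array([proj(c,X,K[c]) for X in C])
        for p in obs[c]: 
            d=P-np.array(p);e.extend(d[np.argmin((d**2).sum(1))])
    return e
for t0 in (0,.2,.4,-.2,-.4,.6):
    r=least_squares(f,[.6,-.07,t0]);print(t0,r.x.round(4),r.cost)
a=cv2.imread('pics/scene0.png')[:,:,::-1];b=cv2.imread('pics/side0.png')[:,:,::-1]
save('crop3',np.hstack([a[320:420,400:505],b[400:480,200:330].copy() if 0 else b[380:480,220:325]]),None,3.8)
```

```text
scene (330, 240.3) [ 0.573 -0.123  0.042]
scene (371.3, 271.8) [0.54  0.008 0.042]
scene (334.7, 307.9) [0.668 0.039 0.042]
scene (293.7, 274.5) [ 0.701 -0.091  0.042]
side (334.7, 247.1) [ 0.569 -0.123  0.042]
side (323.4, 295.5) [0.537 0.006 0.042]
side (259.7, 286.8) [0.664 0.041 0.042]
side (274.2, 237.6) [ 0.7   -0.091  0.042]
0 [ 0.619  -0.0422  0.2516] 8.259416969231383
0.2 [ 0.619  -0.0422  0.2516] 8.25941696923341
0.4 [ 0.619  -0.0422  0.2516] 8.259416969274728
-0.2 [ 0.619  -0.0422  0.2516] 8.259416969231337
-0.4 [ 0.619  -0.0422  0.2516] 8.25941696923141
0.6 [ 0.619  -0.0422  0.2516] 8.259416969231644
```

View pics/crop3.png

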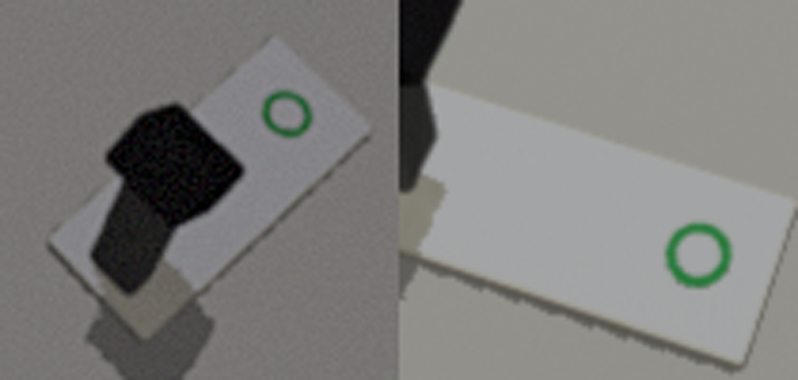

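Run:
```python
from h import *
print('ring',onz('scene',(475.5,350),.012),onz('side',(298.9,447.1),.012))
# plate corners
for p in [(277,36),(371,130),(145,338),(48,242)]: print('plate sc',onz('scene',(p[0]/3.8+400,p[1]/3.8+320),.012).round(3))
for p in [(798,200),(740,365)]: print('plate si',onz('side',((p[0]-399)/3.8+220,p[1]/3.8+380),.012).round(3))
print('tip',onz('scene',(306.5,200.4),.009))
print('back',onz('scene',(363.3,177.9),.014),onz('side',(440.2,244.4),.014))
# handle front mid top/bottom
print('hfront sc',onz('scene',(166/4.8+295,120/4.8+165),.012),'si',onz('side',((547-384)/4.8+365,148/4.8+195),.012))
def s(c,px,py): return onz(c,(px,py),.022).round(4)
# slide corners through lid
for nm,p in [('TL',(185,142)),('TR',(224,150)),('BR',(212,247)),('BL',(173,243))]: print('sl sc',nm,s('scene',p[0]/3.8+280,p[1]/3.8+225))
for nm,p in [('TR',(655,142)),('BR',(665,172)),('BL',(553,215)),('TL',(534,182))]: print('sl si',nm,s('side',(p[0]-399)/3.8+245,p[1]/3.8+225))
S=manip.sense();Rm=R.from_rotvec(S["orientation"]).as_matrix();print(Rm.round(3))
k=manip.get_calibration("wrist");E=k["extrinsics"];o=-np.array(E)[:3,:3].T@np.array(E)[:3,3];print('cam in tool',Rm.T@(o-S["ee_pos"]),'camaxes in tool\n',(Rm.T@np.array(E)[:3,:3].T).round(3))
```

```text
ring [0.45054927 0.29470325 0.012     ] [0.44974416 0.29548899 0.012     ]
plate sc [0.422 0.253 0.012]
plate sc [0.415 0.33  0.012]
plate sc [0.608 0.351 0.012]
plate sc [0.62  0.277 0.012]
plate si [0.42  0.253 0.012]
plate si [0.412 0.332 0.012]
tip [ 0.54271341 -0.2832354   0.009     ]
back [ 0.37133417 -0.25710305  0.014     ] [ 0.36645149 -0.25485818  0.014     ]
hfront sc [ 0.47194284 -0.27571627  0.012     ] si [ 0.47056862 -0.27057913  0.012     ]
sl sc TL [ 0.605  -0.0813  0.022 ]
sl sc TR [ 0.5871 -0.062   0.022 ]
sl sc BR [ 0.6339 -0.0071  0.022 ]
sl sc BL [ 0.6531 -0.0234  0.022 ]
sl si TR [ 0.6015 -0.0779  0.022 ]
sl si BR [ 0.5871 -0.0606  0.022 ]
sl si BL [ 0.6301 -0.0065  0.022 ]
sl si TL [ 0.6503 -0.0226  0.022 ]
[[ 0.     0.963  0.269]
 [ 0.     0.269 -0.963]
 [-1.     0.    -0.   ]]
cam in tool [-1.58794009e-01  7.86826577e-02 -1.58611454e-04] camaxes in tool
 [[-0.001 -0.306  0.952]
 [-0.    -0.952 -0.306]
 [ 1.    -0.001  0.001]]
```

Request:
{"fn": "play_rows", "kwargs": {
  "plan": [
    [[0,0,-4.1],[6.8,9.5,-1.6],50],
    [[0,0,-4.1],[6.8,9.5,-1.6],50],
    [[0,0,-4.1],[6.8,9.5,-1.6],50],
    [[0,0,-4.1],[6.8,9.5,-1.6],50],
    [[0,0,-4.1],[6.8,9.5,-1.6],50],
    [[0,0,-4.1],[6.8,9.5,-1.6],50],
    [[0,0,-4.1],[6.8,9.5,-1.6],50],
    [[0,0,-4.1],[6.8,9.5,-1.6],50],
    [[0,0,-4.1],[6.8,9.5,-1.6],50],
    [[0,0,-4.1],[6.8,9.5,-1.6],50],
    [[0,0,-4.1],[6.8,9.5,-1.6],50],
    [[0,0,-4.1],[6.8,9.5,-1.6],50],
    [[0,0,-4.1],[6.8,9.5,-1.6],50],
    [[0,0,-4.1],[6.8,9.5,-1.6],50],
    [[0,0,-4.1],[6.8,9.5,-1.6],50]
  ],
  "force": 90
}}

```text
clock: 2.65
ee_pos: [0.4534, -0.2709, 0.1505]
orientation: [1.325, 1.13, -1.325]
wrist_force: [-0.2, 0.6, 0.1]
gripper_width: 0.585
```

Run:
```python
from h import *
import pickle
s=manip.sense();k=manip.get_calibration('wrist');im=manip.capture('wrist');print(s['ee_pos'],s['orientation'],s['clock'])
pickle.dump((s,k,im),open('w1.pkl','wb'));save('w1',im)
for n,P in dict(tip=(.5427,-.2832,.009),back=(.368,-.256,.014),g=(.4538,-.2694,.018),boxf=(.552,-.059,.03)).items(): print(n,proj('wrist',P,k))
```

```text
[ 0.45337934 -0.27085284  0.15052748] [ 1.32467718  1.12995708 -1.32467559] 2.65
tip [315.4175852   88.25852796]
back [316.69277186 322.56462705]
g [316.13861074 219.13741741]
boxf [-25.89939108 129.56650556]
```

View pics/w1.png

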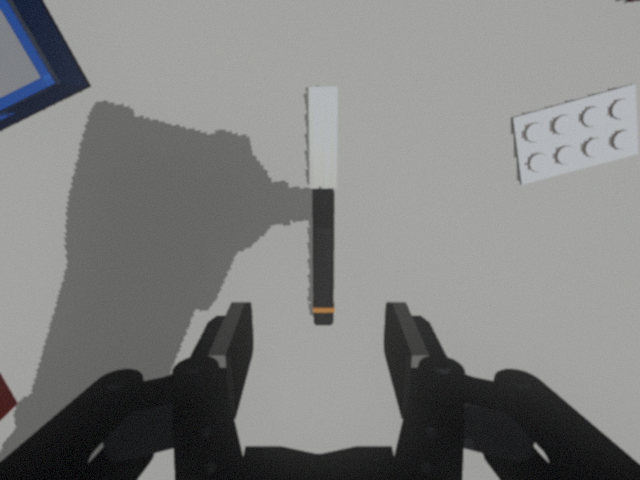

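Run:
```python
from h import *
import pickle
s,k,im=pickle.load(open('w1.pkl','rb'))
t=onz(0,(322.5,87),.0103,k);b=onz(0,(323.8,325),.016,k);j=onz(0,(323,188),.018,k);print(t,b,j,np.arctan2(*(t-b)[1::-1]),np.linalg.norm(t-b))
for c in('scene','side'): print(c,proj(c,t),proj(c,b))
```

```text
[ 0.54268423 -0.28807536  0.0103    ] [ 0.36605284 -0.26143541  0.016     ] [ 0.47564698 -0.27786605  0.018     ] -0.14969402865383696 0.1787199566190143
scene [305.53841922 198.92450256] [363.96924389 175.60599986]
side [372.74862413 211.86836747] [441.37490027 241.8956193 ]
```

Request:
{"fn": "play_rows", "kwargs": {
  "plan": [
    [[0,0,0],[0,-0.09,-1],50],
    [[0,0,0],[0,-0.09,-2],50],
    [[0,0,0],[0,-0.09,-2.8],50],
    [[0,0,0],[0,-0.09,-3.2],50],
    [[0,0,0],[0,-0.09,-3.38],50],
    [[0,0,0],[0,-0.09,-3.38],50],
    [[0,0,0],[0,-0.09,-3.38],50]
  ]
}}

```text
clock: 3.4
ee_pos: [0.4543, -0.274, 0.016]
orientation: [1.324, 1.13, -1.323]
wrist_force: [-0.1, 1.2, 0.7]
gripper_width: 0.585
```

Run:
```python
from h import *
save('w2',manip.capture('wrist'));im=manip.capture('side');save('s2',im,(350,170,500,270),5)
```

```text
(no output)
```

View pics/w2.png

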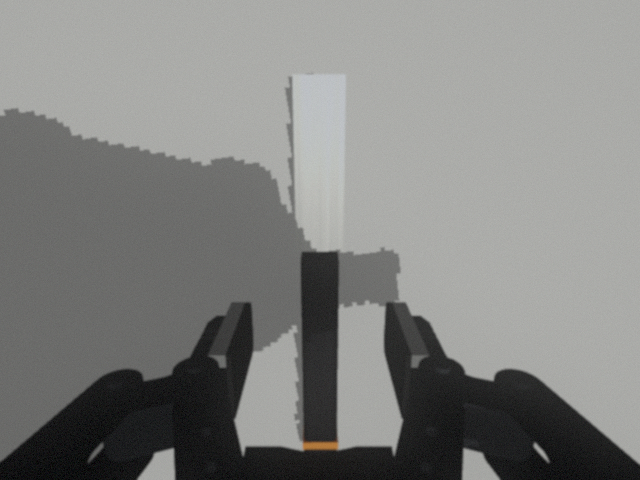

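View pics/s2.png

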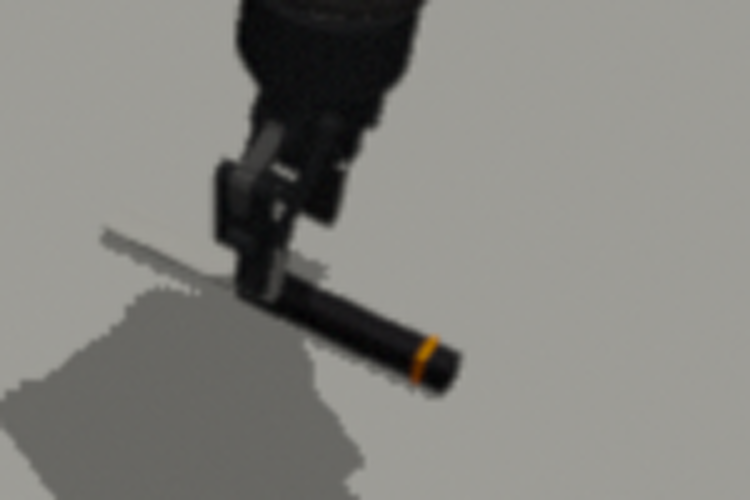

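Request:
{"fn": "play_rows", "kwargs": {
  "plan": [
    [[0,0,0],[0,0,-0.05],40],
    [[0,0,0],[0,0,-0.05],0],
    [[0,0,0],[0,0,-0.05],0],
    [[0,0,0],[0,0,-0.05],0],
    [[0,0,0],[0,0,-0.05],0],
    [[0,0,0],[0,0,-0.05],0],
    [[0,0,0],[0,0,-0.05],0],
    [[0,0,0],[0,0,-0.05],0]
  ],
  "force": 90
}}

```text
clock: 4.3
ee_pos: [0.4538, -0.2736, 0.0132]
orientation: [1.324, 1.131, -1.324]
wrist_force: [-0.1, 0.3, -0.7]
gripper_width: -0.004
```

Run:
```python
from h import *
save('w3',manip.capture('wrist'));im=manip.capture('side');save('s3',im,(350,170,500,270),5);print(manip.sense()['gripper_width'])
```

```text
0.0015311273325151358
```

View pics/w3.png

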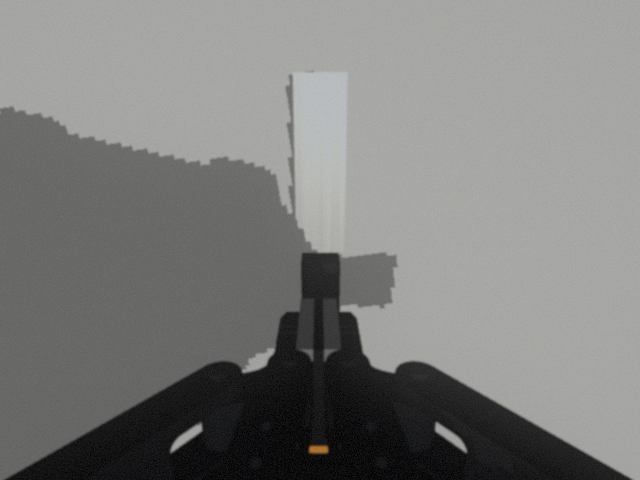

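View pics/s3.png

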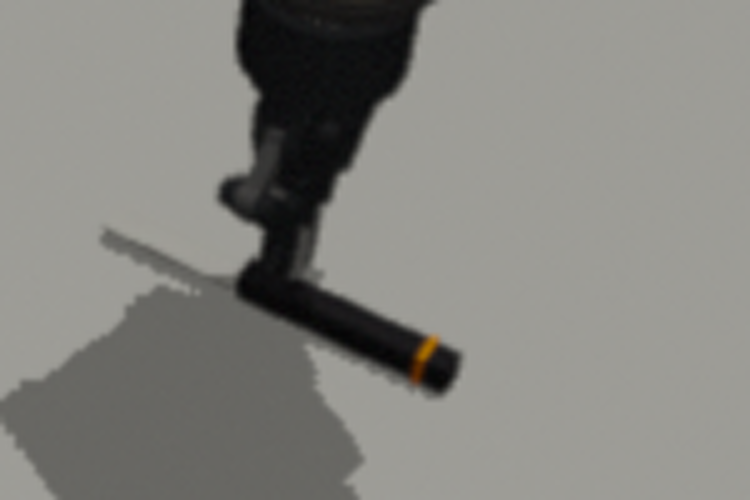

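Run:
```python
from h import *
s=manip.sense();p=s['ee_pos'];print(p,R.from_rotvec(s['orientation']).as_matrix().round(3))
for z in (.0,.01,.02,.03,.04,.06): print(z,((proj('side',[p[0],p[1],z])-[350,170])*5).round())
im=manip.capture('scene');save('sc3',im,(280,130,400,220),6)
for z in (.0,.01,.02,.03,.04,.06): print(z,((proj('scene',[p[0],p[1],z])-[280,130])*6).round())
```

```text
[ 0.45380518 -0.27356596  0.01316878] [[-0.     0.988 -0.156]
 [ 0.    -0.156 -0.988]
 [-1.    -0.    -0.   ]]
0.0 [278. 304.]
0.01 [281. 289.]
0.02 [283. 275.]
0.03 [286. 260.]
0.04 [288. 245.]
0.06 [294. 214.]
0.0 [333. 361.]
0.01 [333. 348.]
0.02 [333. 335.]
0.03 [333. 321.]
0.04 [333. 308.]
0.06 [334. 280.]
```

View pics/sc3.png

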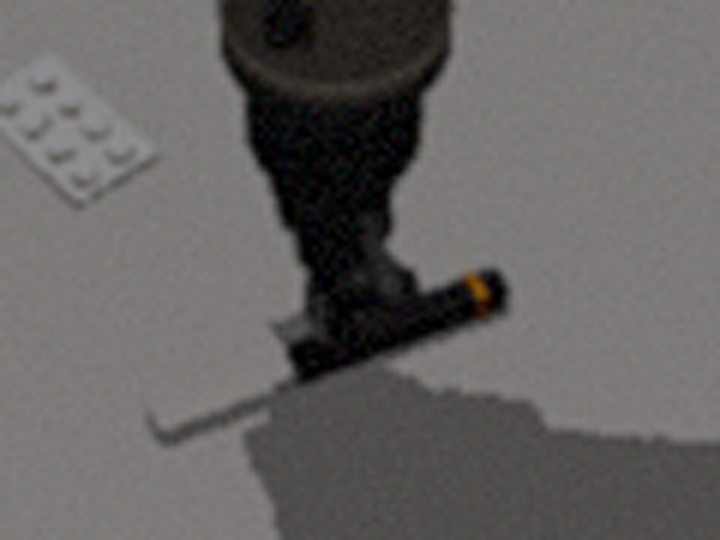

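Request:
{"fn": "play_rows", "kwargs": {
  "plan": [
    [[0,0,0],[0,0,0],45],
    [[0,0,0],[0,0,0],45],
    [[0,0,0],[0,0,0],45],
    [[0,0,0],[0,0,0],45],
    [[0,0,0],[0,0,0],45]
  ]
}}

```text
clock: 4.95
ee_pos: [0.4538, -0.2736, 0.0132]
orientation: [1.324, 1.131, -1.324]
wrist_force: [-0.7, 0.2, 1.3]
gripper_width: 0.529
```

Run:
```python
from h import *
save('w4',manip.capture('wrist'),(160,200,480,440),2.5);im=manip.capture('side');save('s4',im,(370,190,450,250),9)
s=manip.sense();p=s['ee_pos'];Rm=R.from_rotvec(s['orientation']).as_matrix();print(s['gripper_width'],p)
for sg in(1,-1):
  for xx in (-.03,-.02,-.01,0,.011):
    P=p+Rm@np.array([xx,0,sg*.0225]);print(sg,xx,((proj('side',P)-[370,190])*9).round(),((proj('wrist',P)-[160,200])*2.5).round())
```

```text
0.5232116428276173 [ 0.45381281 -0.2736262   0.01319847]
1 -0.03 [383. 199.] [555. 347.]
1 -0.02 [378. 226.] [545. 312.]
1 -0.01 [373. 253.] [537. 281.]
1 0 [368. 280.] [529. 253.]
1 0.011 [362. 309.] [522. 225.]
-1 -0.03 [298. 305.] [238. 348.]
-1 -0.02 [294. 332.] [247. 312.]
-1 -0.01 [289. 359.] [256. 281.]
-1 0 [285. 385.] [263. 253.]
-1 0.011 [280. 414.] [271. 225.]
```

View pics/w4.png

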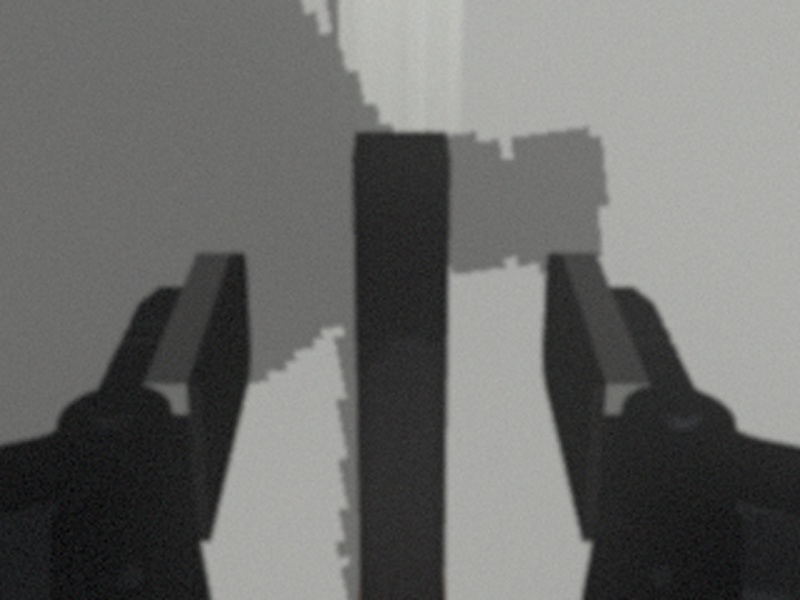

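View pics/s4.png

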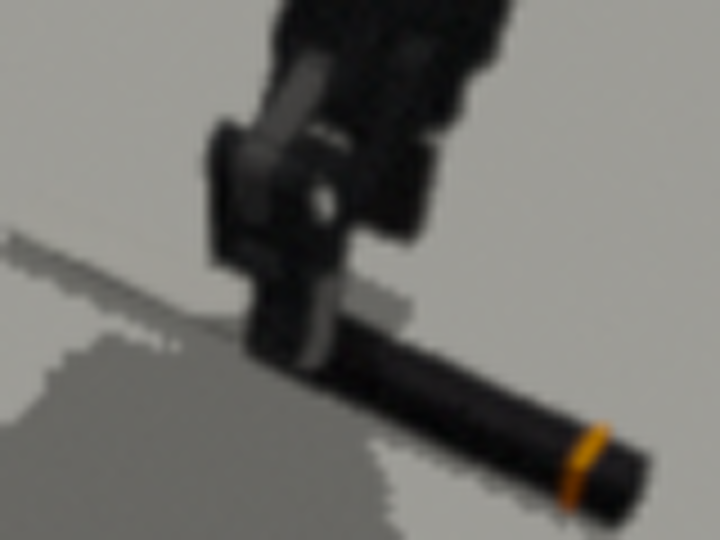

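Request:
{"fn": "play_rows", "kwargs": {
  "plan": [
    [[0,0,0],[0,0,-0.1],45],
    [[0,0,0],[0,0,-0.2],45],
    [[0,0,0],[0,0,-0.2],45]
  ]
}}

```text
clock: 5.35
ee_pos: [0.4535, -0.2734, 0.0045]
orientation: [1.323, 1.132, -1.324]
wrist_force: [-1.1, 1.1, 0.0]
gripper_width: 0.527
```

Request:
{"fn": "play_rows", "kwargs": {
  "plan": [
    [[0,0,0],[0,0,-0.05],45],
    [[0,0,0],[0,0,-0.1],45],
    [[0,0,0],[0,0,-0.1],45]
  ]
}}

```text
clock: 5.65
ee_pos: [0.4537, -0.2736, 0.001]
orientation: [1.324, 1.131, -1.324]
wrist_force: [0.0, 0.3, -0.4]
gripper_width: 0.525
```

Run:
```python
from h import *
im=manip.capture('side');save('s5',im,(370,190,450,250),9)
```

```text
(no output)
```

View pics/s5.png

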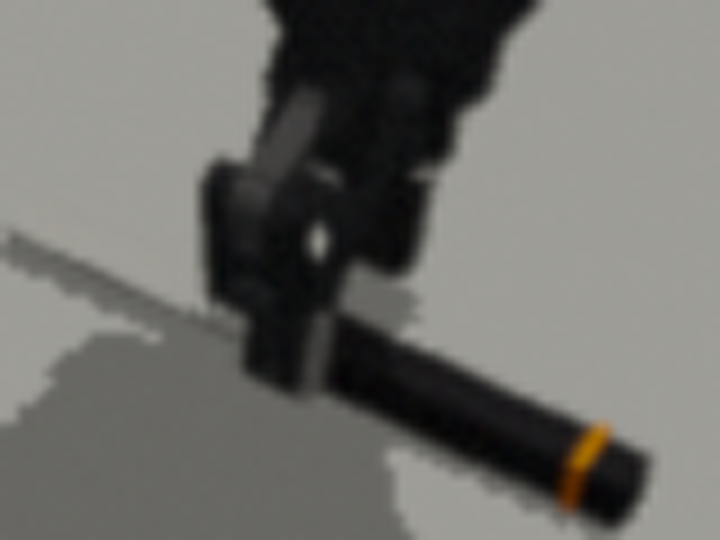

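Request:
{"fn": "play_rows", "kwargs": {
  "plan": [
    [[0,0,0],[0,0,-0.05],45],
    [[0,0,0],[0,0,-0.1],45],
    [[0,0,0],[0,0,-0.1],0],
    [[0,0,0],[0,0,-0.1],0],
    [[0,0,0],[0,0,-0.1],0],
    [[0,0,0],[0,0,-0.1],0],
    [[0,0,0],[0,0,-0.1],0],
    [[0,0,0],[0,0,-0.1],0]
  ]
}}

```text
clock: 6.5
ee_pos: [0.4539, -0.2736, -0.0025]
orientation: [1.324, 1.131, -1.324]
wrist_force: [-2.3, 0.0, 6.4]
gripper_width: 0.139
```

Run:
```python
from h import *
im=manip.capture('side');save('s6',im,(370,190,450,250),9);save('w6',manip.capture('wrist'),(160,200,480,440),2.5)
```

View pics/s6.png

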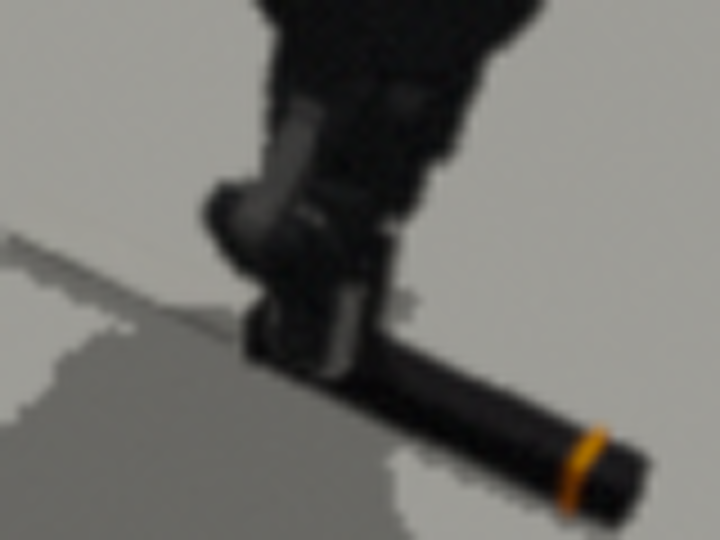

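View pics/w6.png

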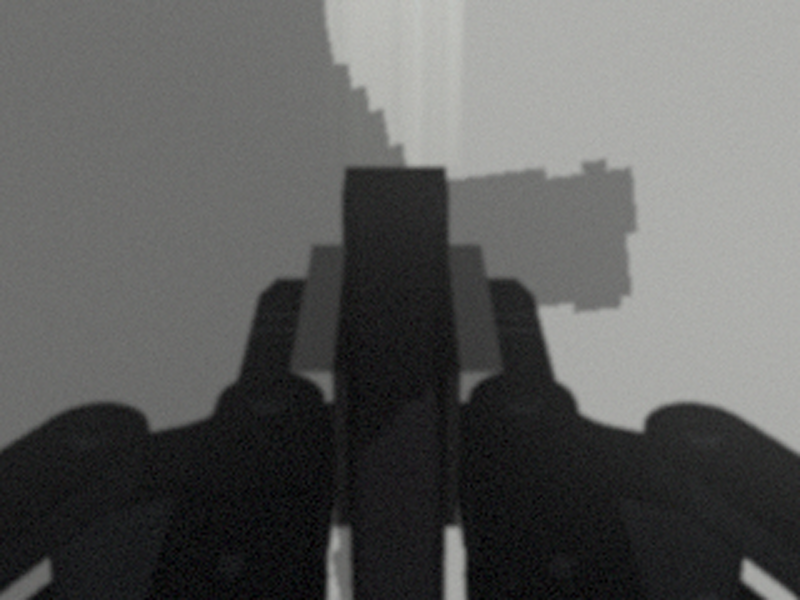

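Request:
{"fn": "play_rows", "kwargs": {
  "plan": [
    [[0,0,0],[0,0,0.5],0],
    [[0,0,0],[0,0,1.5],0],
    [[0,0,0],[0,0,2.5],0],
    [[0,0,1],[-0.2,1,2.5],0],
    [[0,0,2],[-0.4,2,2.5],0],
    [[0,0,3],[-0.5,3,2.5],0],
    [[0,0,3.8],[-0.58,4,2.5],0],
    [[0,0,3.8],[-0.58,4.6,2.5],0],
    [[0,0,3.8],[-0.58,4.6,2.5],0],
    [[0,0,3.8],[-0.58,4.6,2.5],0]
  ]
}}

```text
clock: 7.6
ee_pos: [0.4308, -0.0896, 0.0974]
orientation: [1.029, 1.314, -1.029]
wrist_force: [-0.1, -0.3, -0.1]
gripper_width: 0.14
```

```bash
cat > snap.py <<'E'
from h import *
import sys,pickle
n=sys.argv[1]
s=manip.sense();k=manip.get_calibration('wrist');w=manip.capture('wrist');a=manip.capture('side');b=manip.capture('scene')
pickle.dump((s,k,w,a,b),open(n+'.pkl','wb'));save(n+'w',w);save(n+'si',a);save(n+'sc',b)
print(s['ee_pos'].round(4),s['orientation'].round(3),s['gripper_width'].round(3),s['wrist_force'].round(2),s['clock'],s['joint_pos'].round(2))
E
python3 snap.py a
```

```text
Traceback (most recent call last):
  File "snap.py", line 6, in <module>
    print(s['ee_pos'].round(4),s['orientation'].round(3),s['gripper_width'].round(3),s['wrist_force'].round(2),s['clock'],s['joint_pos'].round(2))
                                                         ^^^^^^^^^^^^^^^^^^^^^^^^
AttributeError: 'float' object has no attribute 'round'
```

View pics/aw.png

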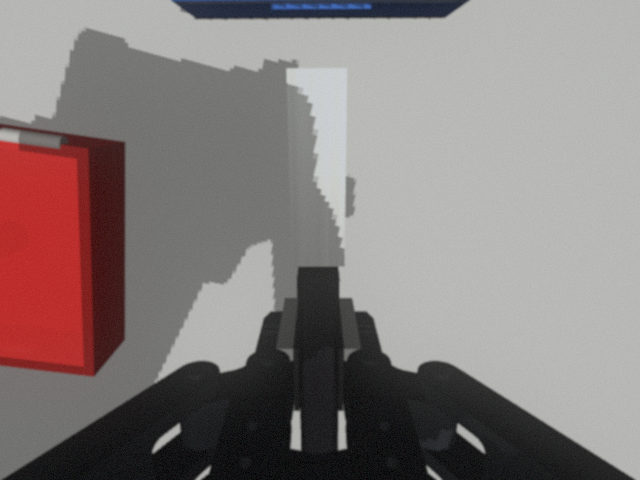

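View pics/asi.png

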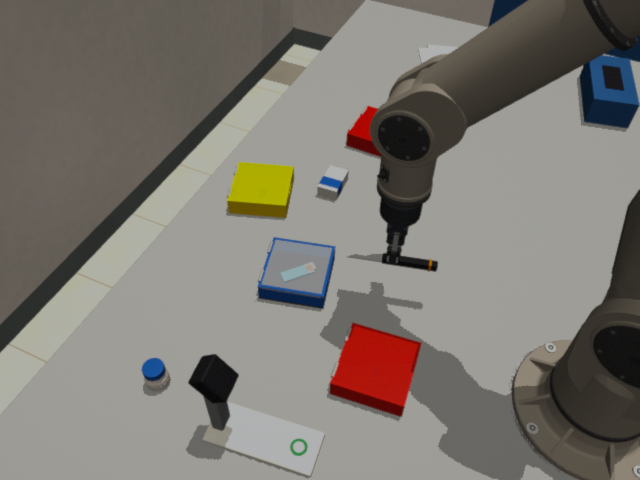

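```bash
sed -i "s/s\['gripper_width'\].round(3)/s['gripper_width']/" snap.py
python3 - <<'E'
from h import *
import pickle
s,k,w,a,b=pickle.load(open('a.pkl','rb'))
l=onz(0,(195,18),0,k);r=onz(0,(446,16.5),0,k);print('bottom',l,r,np.linalg.norm(l-r),(l+r)/2)
l=onz(0,(272,7),.024,k);r=onz(0,(371,7),.024,k);print('open',l,r,(l+r)/2,np.linalg.norm(l-r))
print('tip(z=.109)',onz(0,(317,68),.1093,k), 'blade w',np.linalg.norm(onz(0,(287,68),.1093,k)-onz(0,(348,68),.1093,k)))
save('aw2',w,(150,0,490,100),2.3)
E
```

```text
bottom [0.53586902 0.00672243 0.        ] [ 0.56997066 -0.12826481  0.        ] 0.1392281481069538 [ 0.55291984 -0.06077119  0.        ]
open [ 0.54727158 -0.03708211  0.024     ] [ 0.55912364 -0.0850741   0.024     ] [ 0.55319761 -0.06107811  0.024     ] 0.04943382615538156
tip(z=.109) [ 0.51855574 -0.06742338  0.1093    ] blade w 0.02007390612184856
```

View pics/aw2.png

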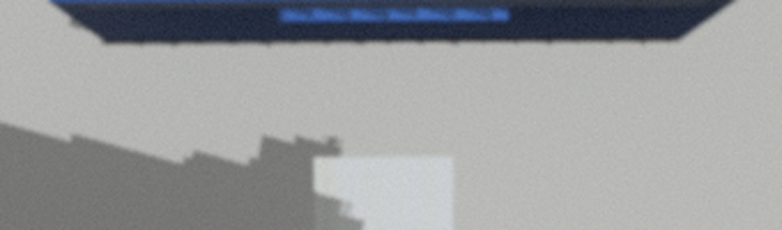

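Request:
{"fn": "play_rows", "kwargs": {
  "plan": [
    [[0,0,0],[0,0,-0.7],0],
    [[0,0,0],[0,0,-1.4],0],
    [[0,0,0],[0,0,-1.9],0],
    [[0,0,0],[0,0,-1.99],0],
    [[0,0,0],[0,0,-1.99],0]
  ]
}}

```text
clock: 8.25
ee_pos: [0.4303, -0.0901, 0.0174]
orientation: [1.03, 1.315, -1.031]
wrist_force: [0.0, 0.3, 0.8]
gripper_width: 0.141
```

```bash
python3 snap.py b
python3 - <<'E'
from h import *
import pickle
s,k,w,a,b=pickle.load(open('b.pkl','rb'))
save('b2',np.hstack([a[220:300,300:410],b[220:300,310:420]]),None,3.6)
t=np.array([0.5186,-0.0674])
u=np.array([.9685,.249])
for nm,q in (('tip',t),('root',t-.07*u)):
  for z in (.02,.03,.04):
    print(nm,z,proj('side',[*q,z]),proj('scene',[*q,z]))
E
```

```text
[ 0.4303 -0.0901  0.0174] [ 1.03   1.315 -1.031] 0.14127215191250342 [0.04 0.28 0.83] 8.25 [ 0.24  0.36 -0.21  2.26  0.14  0.53 -1.41]
tip 0.02 [345.57777193 279.41697183] [359.9203613  250.34343381]
tip 0.03 [345.78578713 276.50672294] [360.10267414 248.29747825]
tip 0.04 [345.99632848 273.56113175] [360.28716869 246.227039  ]
root 0.02 [378.3779153  284.41539464] [377.30155916 233.14416626]
root 0.03 [378.78626553 281.51847653] [377.58188108 231.03630413]
root 0.04 [379.19960396 278.5861711 ] [377.86549413 228.90369453]
```

View pics/b2.png

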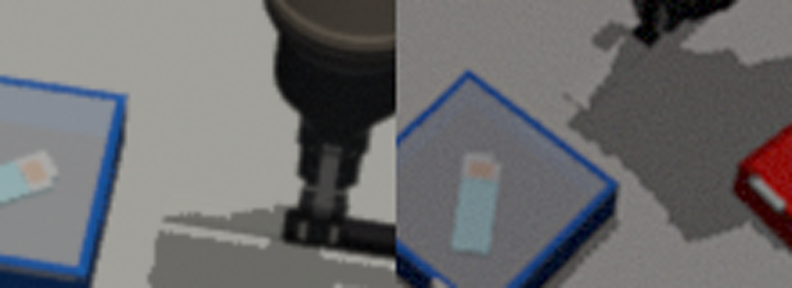

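View pics/bw.png

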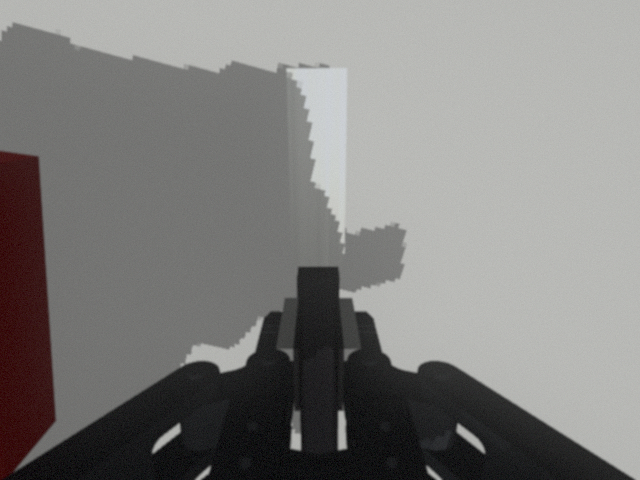

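Request:
{"fn": "play_rows", "kwargs": {
  "plan": [
    [[0,0,0],[0.3,0.1,0],0],
    [[0,0,0],[0.6,0.18,0],0],
    [[0,0,0],[0.8,0.24,0],0],
    [[0,0,0],[1.0,0.3,0],0],
    [[0,0,0],[1.1,0.33,0],0],
    [[0,0,0],[1.2,0.36,0],0],
    [[0,0,0],[1.37,0.4,0],0],
    [[0,0,0],[1.37,0.4,0],0]
  ]
}}

```text
clock: 9.2
ee_pos: [0.4863, -0.0733, 0.0176]
orientation: [1.03, 1.313, -1.029]
wrist_force: [0.1, 0.4, -1.0]
gripper_width: 0.14
```

```bash
python3 snap.py c
python3 - <<'E'
from h import *
import pickle
s,k,w,a,b=pickle.load(open('c.pkl','rb'))
save('c2',np.hstack([a[220:300,280:390],b[220:300,300:410]]),None,3.6)
E
```

```text
[ 0.4863 -0.0733  0.0176] [ 1.03   1.313 -1.029] 0.13998689244636692 [ 0.11  0.43 -1.05] 9.2 [ 0.19  0.42 -0.2   2.15  0.15  0.58 -1.45]
```

View pics/c2.png

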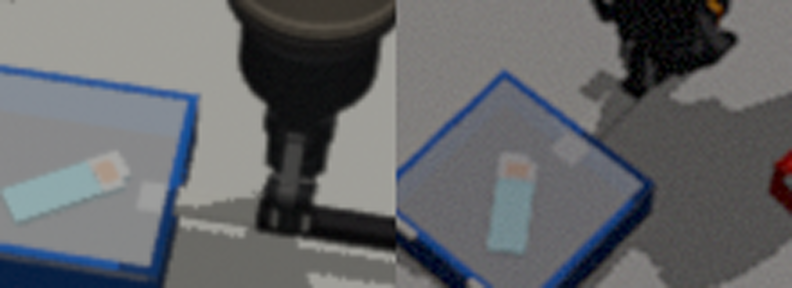

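View pics/cw.png

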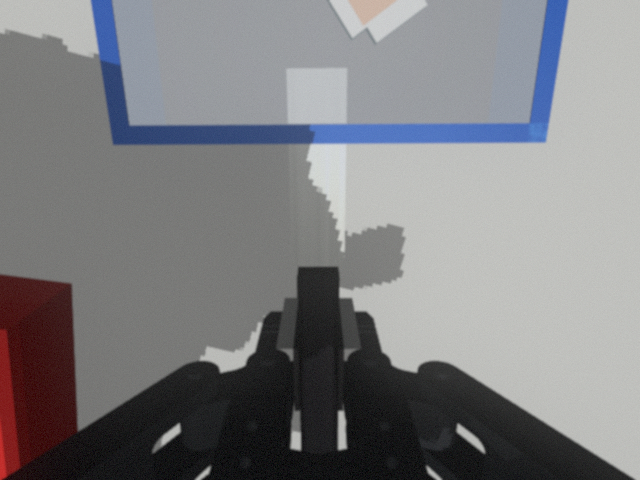

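Request:
{"fn": "play_rows", "kwargs": {
  "plan": [
    [[0,0,0],[0,0,0.12],0],
    [[0,0,0],[0,0,0.3],0],
    [[0,0,0],[0.02,0.01,0.56],0],
    [[0,0,0],[0.07,0.02,0.85],0],
    [[0,0,0],[0.15,0.04,1.13],0],
    [[0,0,0],[0.25,0.06,1.4],0],
    [[0,0,0],[0.38,0.1,1.65],0],
    [[0,0,0],[0.38,0.1,1.65],0]
  ]
}}

```text
clock: 10.15
ee_pos: [0.5025, -0.0693, 0.0852]
orientation: [1.031, 1.311, -1.028]
wrist_force: [0.6, -0.5, -0.9]
gripper_width: 0.137
```

```bash
python3 snap.py d
python3 - <<'E'
from h import *
import pickle
s,k,w,a,b=pickle.load(open('d.pkl','rb'))
save('d2',np.hstack([a[180:320,240:400],b[180:320,270:430]]),None,2.5)
E
```

```text
[ 0.5025 -0.0693  0.0852] [ 1.031  1.311 -1.028] 0.13721461774070037 [ 0.63 -0.49 -0.89] 10.15 [ 0.2   0.33 -0.22  2.08  0.11  0.74 -1.42]
```

View pics/d2.png

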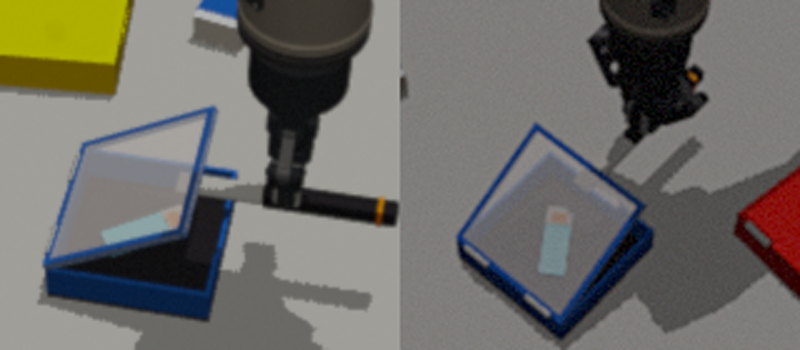

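View pics/dw.png

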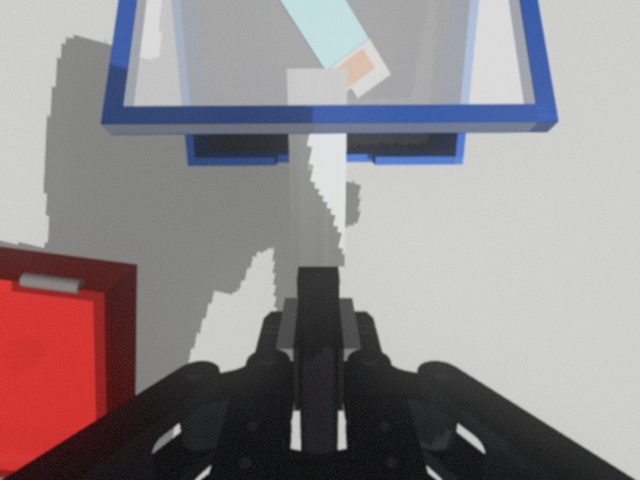

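Request:
{"fn": "play_rows", "kwargs": {
  "plan": [
    [[0,0,0],[0.24,0.06,0.36],0],
    [[0,0,0],[0.53,0.14,0.68],0],
    [[0,0,0],[0.86,0.22,0.95],0],
    [[0,0,0],[1.22,0.31,1.17],0],
    [[0,0,0],[1.61,0.42,1.32],0],
    [[0,0,0],[2.02,0.52,1.42],0],
    [[0,0,0],[2.44,0.63,1.45],0],
    [[0,0,0],[2.86,0.74,1.42],0],
    [[0,0,0],[3.4,0.88,1.27],0],
    [[0,0,0],[3.4,0.88,1.27],0],
    [[0,0,0],[3.4,0.88,1.27],0],
    [[0,0,0],[3.4,0.88,1.27],0]
  ]
}}

```text
clock: 11.5
ee_pos: [0.6358, -0.0347, 0.1341]
orientation: [1.029, 1.314, -1.03]
wrist_force: [0.4, -0.2, -0.0]
gripper_width: 0.139
```

```bash
python3 snap.py e
python3 - <<'E'
from h import *
import pickle
s,k,w,a,b=pickle.load(open('e.pkl','rb'))
save('e2',np.hstack([a[150:320,210:370],b[170:340,250:410]]),None,2.4)
E
```

```text
[ 0.6358 -0.0347  0.1341] [ 1.029  1.314 -1.03 ] 0.13884282363854258 [ 0.42 -0.18 -0.05] 11.5 [ 0.12  0.45 -0.22  1.76  0.12  0.95 -1.48]
```

View pics/e2.png

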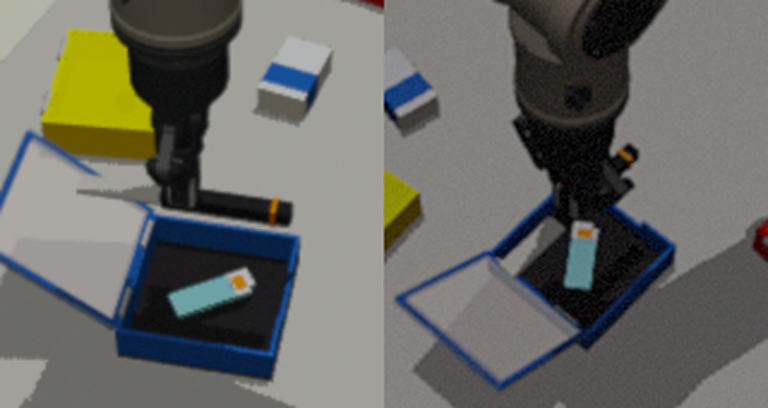

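View pics/ew.png

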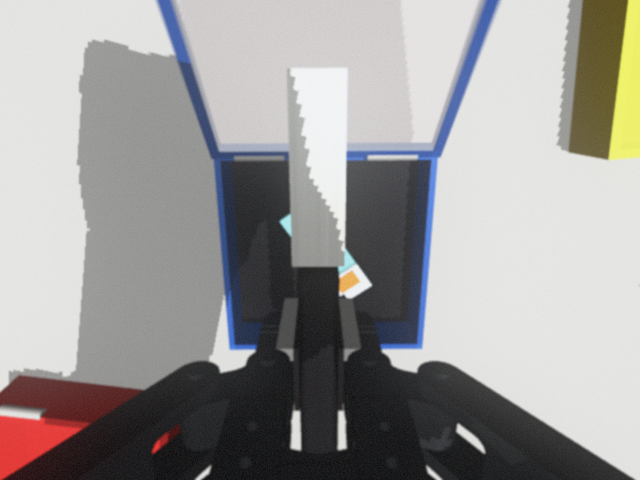

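Request:
{"fn": "play_rows", "kwargs": {
  "plan": [
    [[0,0,-1],[-1,-1,0],0],
    [[0,0,-2],[-2,-2,0],0],
    [[0,0,-3],[-3,-3,-0.3],0],
    [[0,0,-3.8],[-4,-4,-0.6],0],
    [[0,0,-3.8],[-4.54,-5,-1.2],0],
    [[0,0,-3.8],[-4.54,-5.97,-1.8],0],
    [[0,0,-3.8],[-4.54,-5.97,-2.4],0],
    [[0,0,-3.8],[-4.54,-5.97,-2.9],0],
    [[0,0,-3.8],[-4.54,-5.97,-3.2],0],
    [[0,0,-3.8],[-4.54,-5.97,-3.35],0],
    [[0,0,-3.8],[-4.54,-5.97,-3.4],0],
    [[0,0,-3.8],[-4.54,-5.97,-3.4],0]
  ]
}}

```text
clock: 12.85
ee_pos: [0.4556, -0.2729, -0.001]
orientation: [1.323, 1.131, -1.322]
wrist_force: [0.1, -0.4, -0.5]
gripper_width: 0.138
```

Lower a touch more, then release.

Request:
{"fn": "play_rows", "kwargs": {
  "plan": [
    [[0,0,0],[0,0,-0.03],0],
    [[0,0,0],[0,0,-0.03],0],
    [[0,0,0],[0,0,-0.03],30],
    [[0,0,0],[0,0,-0.03],50],
    [[0,0,0],[0,0,-0.03],50],
    [[0,0,0],[0,0,-0.03],50],
    [[0,0,0],[0,0,-0.03],50]
  ]
}}

```text
clock: 13.55
ee_pos: [0.4551, -0.2732, -0.0028]
orientation: [1.324, 1.131, -1.324]
wrist_force: [0.2, -0.3, -0.3]
gripper_width: 0.586
```

```bash
python3 snap.py f
python3 - <<'E'
from h import *
import pickle
s,k,w,a,b=pickle.load(open('f.pkl','rb'))
save('f2',np.hstack([a[170:270,350:470],b[140:240,280:400]]),None,3.3)
E
```

```text
[ 0.4551 -0.2732 -0.0028] [ 1.324  1.131 -1.324] 0.5857197658683486 [ 0.19 -0.26 -0.31] 13.55 [ 0.47  0.5  -0.06  2.08  0.05  0.57 -1.36]
```

View pics/f2.png

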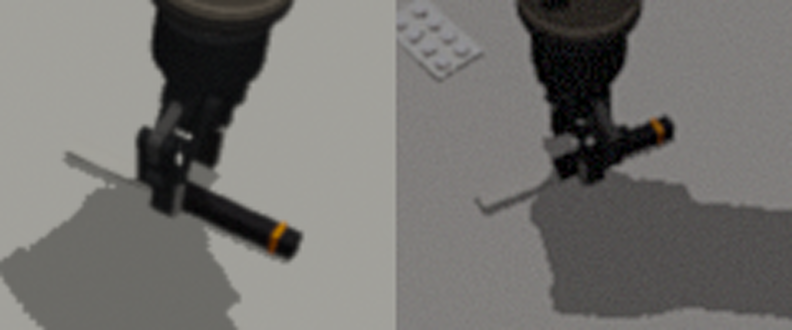

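View pics/fw.png

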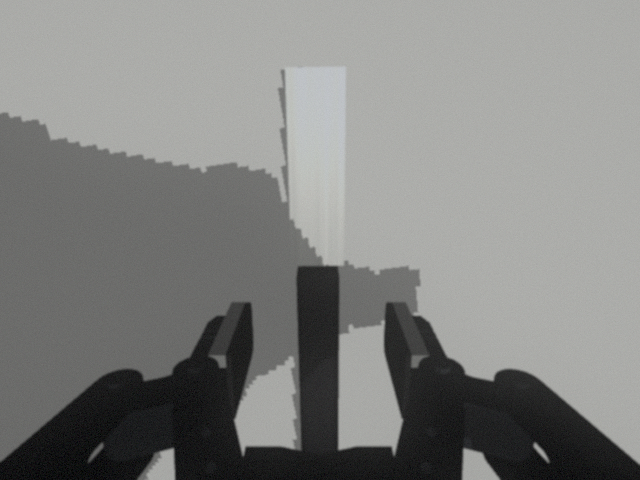

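Request:
{"fn": "play_rows", "kwargs": {
  "plan": [
    [[0,0,0],[0,0,1],50],
    [[0,0,0],[0,0,2.2],50],
    [[0,0,0],[0.2,0.3,3.4],50],
    [[0,0,10],[4.25,5.95,3.4],50],
    [[0,0,10],[4.25,5.95,3.4],50],
    [[0,0,10],[4.25,5.95,3.4],50],
    [[0,0,10],[4.25,5.95,3.4],50],
    [[0,0,10],[4.25,5.95,3.4],50],
    [[0,0,10],[4.25,5.95,3.4],50],
    [[0,0,10],[4.25,5.95,3.4],50],
    [[0,0,10],[4.25,5.95,3.4],50],
    [[0,0,10],[4.25,5.95,3.4],50],
    [[0,0,10],[4.25,5.95,3.07],50],
    [[0,0,10],[4.25,5.95,3.07],50],
    [[0,0,10],[4.25,5.95,3.07],50]
  ]
}}

```text
clock: 15.2
ee_pos: [0.6245, -0.0356, 0.1195]
orientation: [0.533, 1.505, -0.534]
wrist_force: [0.3, -0.5, 0.3]
gripper_width: 0.584
```

```bash
python3 snap.py g
```

```text
[ 0.6245 -0.0356  0.1195] [ 0.533  1.505 -0.534] 0.5839973289374494 [ 0.31 -0.51  0.28] 15.2 [ 0.22  0.47 -0.35  1.79  0.19  0.92 -0.89]
```

View pics/gw.png

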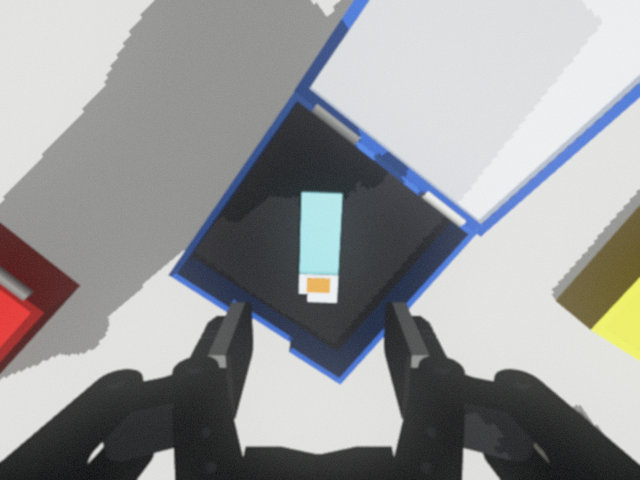

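View pics/gsi.png

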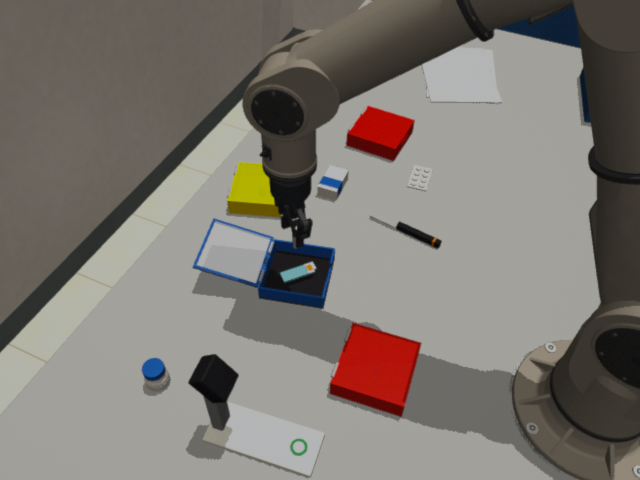

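Run:
```python
from h import *
import pickle
s,k,w,a,b=pickle.load(open('g.pkl','rb'))
C=[onz(0,p,.022,k) for p in ((301.5,191.5),(343,193),(337.5,303),(298,302))]
for c in C: print(c.round(4))
print([np.linalg.norm(C[i]-C[(i+1)%4]).round(4) for i in range(4)])
c=sum(C)/4;f=(C[2]+C[3])/2-(C[0]+C[1])/2;yaw=np.arctan2(f[1],f[0]);print('c',c,'yaw',yaw)
u=np.array([np.cos(yaw),np.sin(yaw),0]);g=c-.010*u;print('grip',g,'dxy units',(g-s['ee_pos'])/.04)
Rm=R.from_rotvec(s['orientation']).as_matrix();j=np.arctan2(Rm[1,2],Rm[0,2]);print('jaw',j,'want',yaw+np.pi/2,'turn units',np.degrees((yaw+np.pi/2-j+np.pi/2)%np.pi-np.pi/2)/6)
save('gw2',w,(280,170,360,320),4)
```

```text
[ 0.6338 -0.0078  0.022 ]
[ 0.6534 -0.0249  0.022 ]
[ 0.6034 -0.0828  0.022 ]
[ 0.5828 -0.0651  0.022 ]
[np.float64(0.0261), np.float64(0.0765), np.float64(0.0271), np.float64(0.0767)]
c [ 0.61832986 -0.04515829  0.022     ] yaw -2.290294042919966
grip [ 0.62491992 -0.03763692  0.022     ] dxy units [ 0.01039416 -0.05035649 -2.43646874]
jaw -0.6819986178040571 want -0.7194977161250695 turn units -0.3580900115566869
```

View pics/gw2.png

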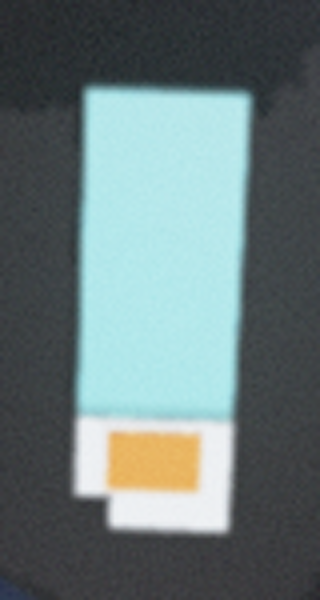

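Request:
{"fn": "play_rows", "kwargs": {
  "plan": [
    [[0,0,-0.36],[0.01,-0.05,-0.8],44],
    [[0,0,-0.36],[0.01,-0.05,-1.6],44],
    [[0,0,-0.36],[0.01,-0.05,-2.2],44],
    [[0,0,-0.36],[0.01,-0.05,-2.5],44],
    [[0,0,-0.36],[0.01,-0.05,-2.5],44]
  ],
  "force": 40
}}

```text
clock: 15.85
ee_pos: [0.6247, -0.0372, 0.0188]
orientation: [0.561, 1.499, -0.562]
wrist_force: [-0.5, 0.1, -0.6]
gripper_width: 0.517
```

```bash
python3 snap.py i;python3 - <<'E'
from h import *
import pickle
s,k,w,a,b=pickle.load(open('i.pkl','rb'))
save('i2',np.hstack([a[220:310,240:340],b[220:310,290:390]]),None,4)
p=s['ee_pos'];Rm=R.from_rotvec(s['orientation']).as_matrix()
for sg in (1,-1):
  for x in (-.02,-.01,0,.01):
    P=p+Rm@[x,.011,sg*.022];print(sg,x,proj(0,P,k).round(),((proj('side',P)-[240,220])*4).round(),((proj('scene',P)-[290,220])*4+[400,0]).round())
E
```

```text
[ 0.6247 -0.0372  0.0188] [ 0.561  1.499 -0.562] 0.5174185504184569 [-0.49  0.11 -0.62] 15.85 [ 0.19  0.59 -0.31  1.84  0.25  0.75 -0.97]
1 -0.02 [378. 298.] [182. 166.] [530. 235.]
1 -0.01 [374. 287.] [183. 177.] [530. 243.]
1 0 [371. 277.] [183. 189.] [530. 250.]
1 0.01 [368. 268.] [184. 201.] [531. 258.]
-1 -0.02 [259. 298.] [213. 225.] [602. 243.]
-1 -0.01 [262. 287.] [214. 237.] [602. 251.]
-1 0 [265. 277.] [214. 249.] [601. 259.]
-1 0.01 [268. 268.] [215. 260.] [601. 266.]
```

View pics/iw.png

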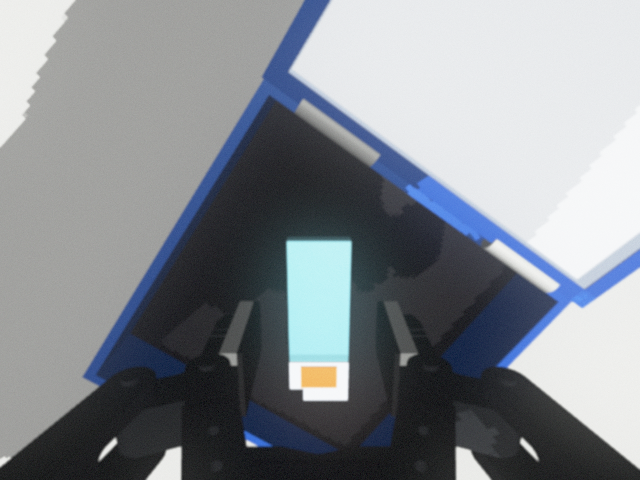

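View pics/i2.png

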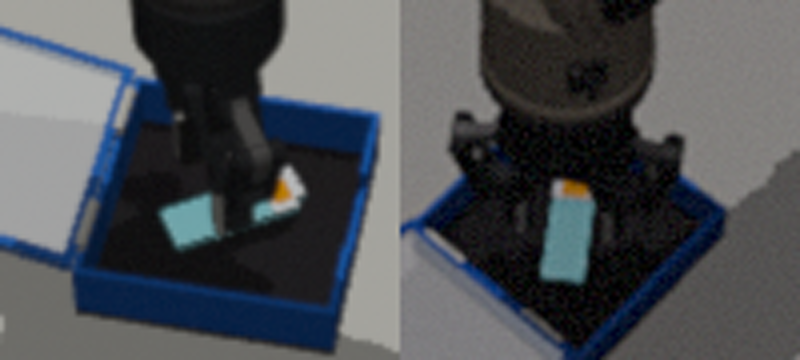

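Request:
{"fn": "play_rows", "kwargs": {
  "plan": [
    [[0,0,0],[0,0,-0.2],44],
    [[0,0,0],[0,0,-0.4],44],
    [[0,0,0],[0,0,-0.5],44],
    [[0,0,0],[0,0,-0.6],44],
    [[0,0,0],[0,0,-0.6],44]
  ]
}}

```text
clock: 16.5
ee_pos: [0.625, -0.0372, -0.0047]
orientation: [0.561, 1.498, -0.562]
wrist_force: [-0.2, -1.0, 0.2]
gripper_width: 0.513
```

```bash
python3 snap.py j;python3 - <<'E'
from h import *
import pickle
s,k,w,a,b=pickle.load(open('j.pkl','rb'))
save('j2',np.hstack([a[220:310,240:340],b[220:310,290:390]]),None,4)
E
```

```text
[ 0.625  -0.0372 -0.0047] [ 0.561  1.498 -0.562] 0.5134477303000684 [-0.23 -0.96  0.23] 16.5 [ 0.18  0.63 -0.3   1.85  0.27  0.71 -0.99]
```

View pics/j2.png

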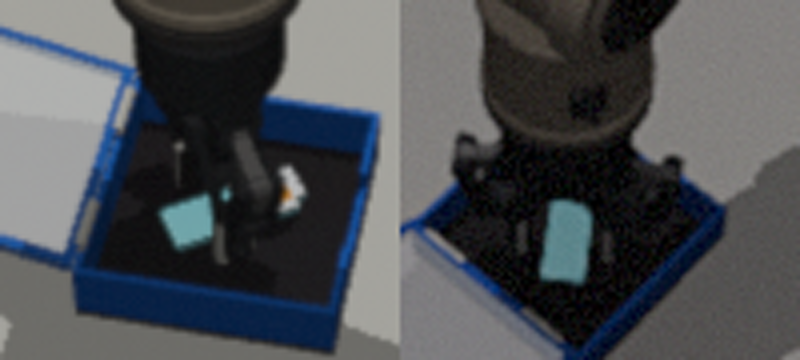

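View pics/jw.png

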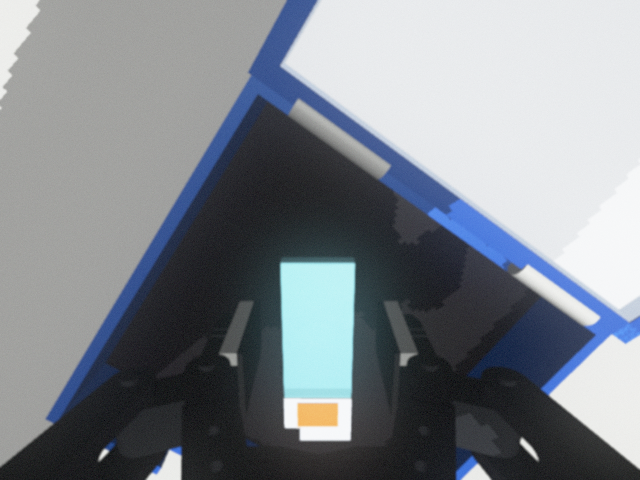

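Request:
{"fn": "play_rows", "kwargs": {
  "plan": [
    [[0,0,0],[0,0,-0.06],44],
    [[0,0,0],[0,0,-0.12],44],
    [[0,0,0],[0,0,-0.12],30],
    [[0,0,0],[0,0,-0.12],15],
    [[0,0,0],[0,0,-0.12],15],
    [[0,0,0],[0,0,-0.12],15],
    [[0,0,0],[0,0,-0.12],15],
    [[0,0,0],[0,0,-0.12],15]
  ],
  "force": 40
}}

```text
clock: 17.45
ee_pos: [0.6254, -0.0372, -0.0088]
orientation: [0.562, 1.497, -0.562]
wrist_force: [-0.7, 1.1, -0.3]
gripper_width: 0.293
```

```bash
python3 snap.py l
```

```text
[ 0.6254 -0.0372 -0.0088] [ 0.562  1.497 -0.562] 0.29311245606536135 [-0.7   1.1  -0.27] 17.45 [ 0.18  0.63 -0.3   1.85  0.27  0.7  -0.99]
```

View pics/lw.png

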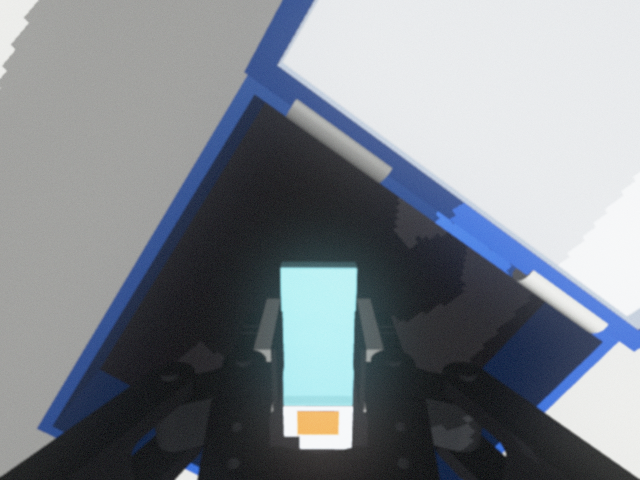

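Request:
{"fn": "play_rows", "kwargs": {
  "plan": [
    [[0,0,0],[0,0,0],10],
    [[0,0,0],[0,0,0.1],10],
    [[0,0,0],[0,0,0.3],10],
    [[0,0,0],[0,0,0.8],10],
    [[0,0,0],[0,0,1.5],10],
    [[0,0,0],[0,0,2.3],10],
    [[0,0,0],[0,0,3],10],
    [[0,0,0],[0,0,3],10]
  ]
}}

```text
clock: 18.4
ee_pos: [0.6277, -0.0372, 0.116]
orientation: [0.563, 1.491, -0.56]
wrist_force: [0.4, -0.4, -0.6]
gripper_width: 0.291
```

```bash
python3 snap.py m
```

```text
[ 0.6277 -0.0372  0.116 ] [ 0.563  1.491 -0.56 ] 0.290605114036934 [ 0.37 -0.43 -0.59] 18.4 [ 0.22  0.47 -0.34  1.79  0.2   0.91 -0.93]
```

View pics/mw.png

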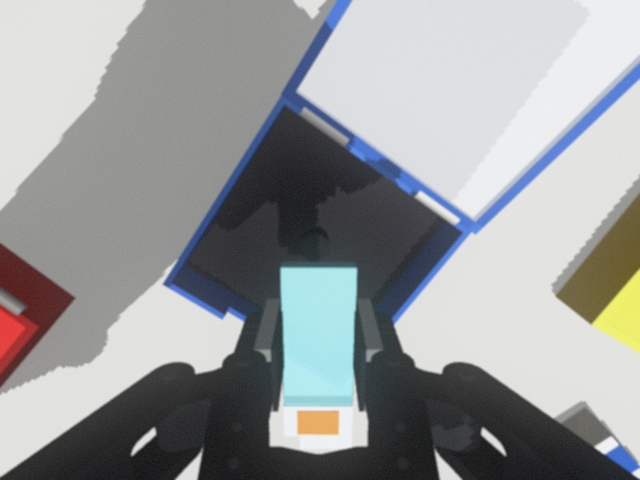

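View pics/msi.png

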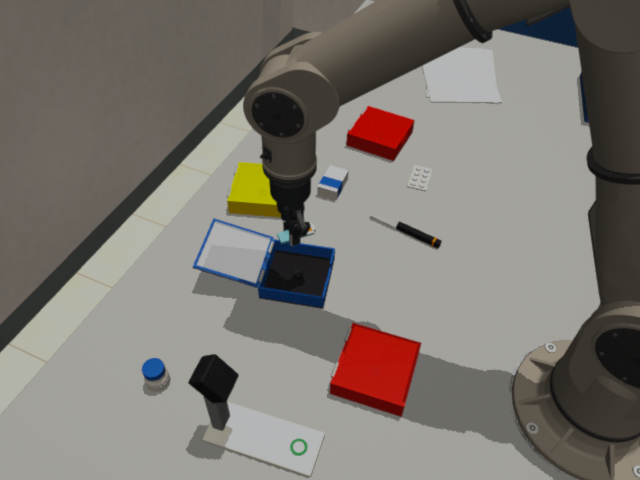

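Request:
{"fn": "play_rows", "kwargs": {
  "plan": [
    [[0,0,0.6],[-0.1,0.2,0.1],10],
    [[0,0,1.7],[-0.35,0.55,0.2],10],
    [[0,0,2.9],[-0.65,1.0,0.2],10],
    [[0,0,4.1],[-0.95,1.45,0.2],10],
    [[0,0,5.3],[-1.25,1.9,0.2],10],
    [[0,0,6.5],[-1.55,2.35,0.2],10],
    [[0,0,7.7],[-1.85,2.8,0.2],10],
    [[0,0,8.9],[-2.15,3.25,0.2],10],
    [[0,0,10.1],[-2.45,3.7,0.2],10],
    [[0,0,11.3],[-2.75,4.2,0.2],10],
    [[0,0,12.5],[-3.05,4.65,0.2],10],
    [[0,0,13.7],[-3.35,5.1,0.2],10],
    [[0,0,14.9],[-3.65,5.55,0.2],10],
    [[0,0,16.1],[-3.95,6,0.2],10],
    [[0,0,17.3],[-4.25,6.45,0.2],10],
    [[0,0,18.5],[-4.5,6.85,0.2],10],
    [[0,0,19.7],[-4.75,7.2,0.2],10],
    [[0,0,20.9],[-5,7.6,0.1],10],
    [[0,0,22.0],[-5.2,7.9,0],10],
    [[0,0,22.9],[-5.39,8.2,0],10]
  ],
  "force": 60
}}

```text
clock: 20.55
ee_pos: [0.4086, 0.2908, 0.11]
orientation: [-1.293, 1.155, 1.294]
wrist_force: [-0.6, -0.2, -1.1]
gripper_width: 0.28
```

Request:
{"fn": "play_rows", "kwargs": {
  "plan": [
    [[0,0,0],[0,0,0],10],
    [[0,0,0],[0,0,0],10],
    [[0,0,0],[0,0,0],10]
  ]
}}

```text
clock: 20.85
ee_pos: [0.4101, 0.29, 0.1109]
orientation: [-1.288, 1.158, 1.288]
wrist_force: [0.7, 0.6, -0.9]
gripper_width: 0.28
```

```bash
python3 snap.py n;python3 - <<'E'
from h import *
import pickle
s,k,w,a,b=pickle.load(open('n.pkl','rb'))
Rm=R.from_rotvec(s['orientation']).as_matrix();print(Rm.round(3),'slide yaw(-tool y)',np.arctan2(-Rm[1,1],-Rm[0,1]))
E
```

```text
[0.4101 0.29   0.1109] [-1.288  1.158  1.288] 0.27996576396418077 [ 0.75  0.62 -0.9 ] 20.85 [ 0.08  0.44 -0.99  2.04  0.47  0.91  0.5 ]
[[-0.001 -0.994 -0.107]
 [-0.001 -0.107  0.994]
 [-1.     0.001 -0.001]] slide yaw(-tool y) 0.10670246794213842
```

View pics/nw.png

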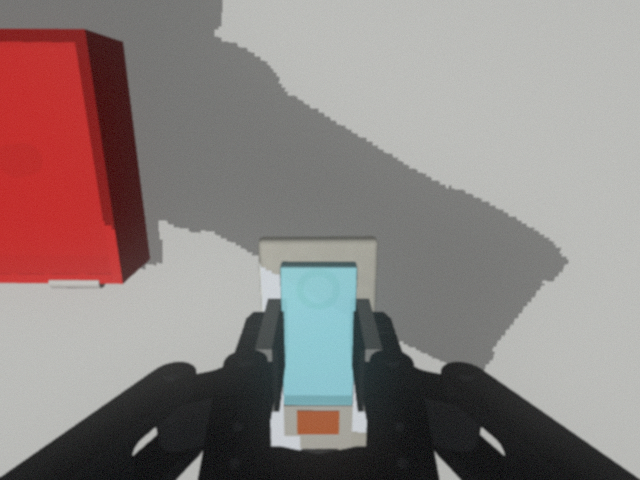

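View pics/nsi.png

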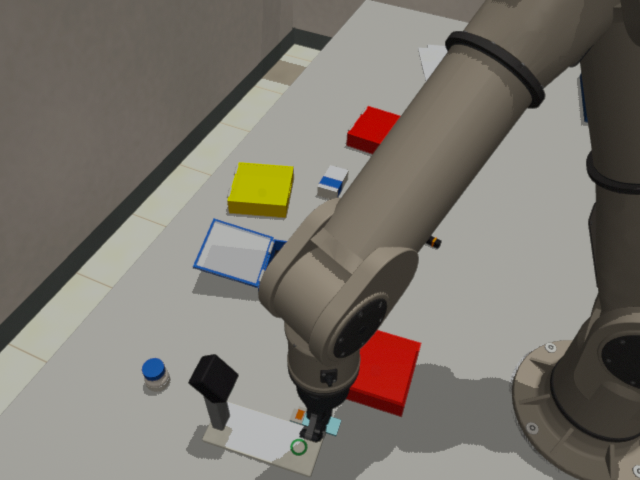

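View pics/nsc.png

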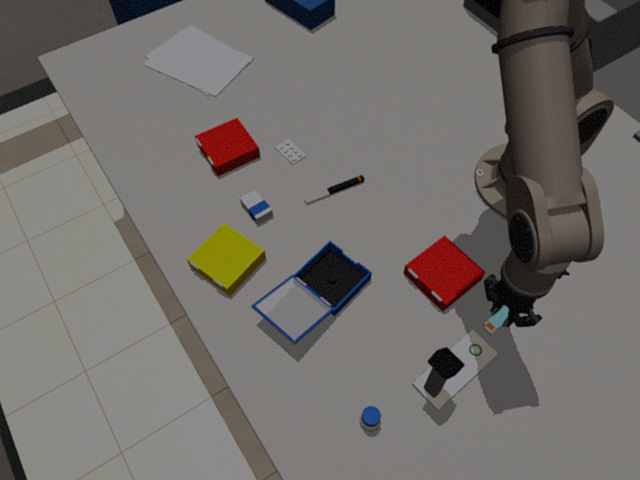

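Run:
```python
from h import *
import pickle
s,k,w,a,b=pickle.load(open('n.pkl','rb'))
save('n2',w,(230,220,410,460),2.4)
l=onz(0,(260,239),.012,k);r=onz(0,(377,239),.012,k);print('edge',l,r,np.linalg.norm(l-r),'yaw',np.arctan2(*(l-r)[1::-1])-0)
m=(l+r)/2
e=(r-l)/np.linalg.norm(r-l);u=np.array([-e[1],e[0],0]);u*=np.sign(u[0]);print('ring from edge',m+.035*u,'yaw',np.arctan2(u[1],u[0]))
print('ring direct',onz(0,(319,290),.012,k))
zt=.1109+.0308
for p in ((280.5,266),(357,266),(353,405),(285,405)): print('slide',onz(0,p,zt,k).round(4))
print('label',onz(0,(318.5,421),zt,k))
```

```text
edge [0.4186948 0.2526469 0.012    ] [0.41053656 0.32875437 0.012     ] 0.07654347299559143 yaw -1.4640104448760283
ring from edge [0.44941631 0.29443104 0.012     ] yaw 0.10678588191886831
ring direct [0.45087396 0.29493341 0.012     ]
slide [0.3838 0.2748 0.1417]
slide [0.3811 0.3    0.1417]
slide [0.4364 0.306  0.1417]
slide [0.4391 0.2808 0.1417]
label [0.4450426 0.2939995 0.1417   ]
```

View pics/n2.png

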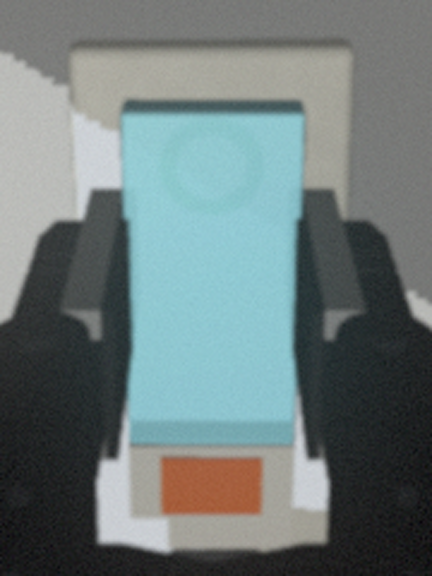

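Request:
{"fn": "play_rows", "kwargs": {
  "plan": [
    [[0,0,0],[0.02,0,-0.3],10],
    [[0,0,0],[0.05,0.01,-0.7],10],
    [[0,0,0],[0.05,0.01,-1.1],10],
    [[0,0,0],[0.05,0.01,-1.4],10],
    [[0,0,0],[0.05,0.01,-1.5],10],
    [[0,0,0],[0.05,0.01,-1.5],10],
    [[0,0,0],[0.05,0.01,-1.5],10],
    [[0,0,0],[0.05,0.01,-1.5],10],
    [[0,0,0],[0.05,0.01,-1.5],10],
    [[0,0,0],[0.05,0.01,-1.5],10]
  ]
}}

```text
clock: 22.0
ee_pos: [0.4121, 0.2912, 0.0515]
orientation: [-1.289, 1.155, 1.289]
wrist_force: [0.0, 0.2, 0.5]
gripper_width: 0.289
```

```bash
python3 snap.py o;python3 - <<'E'
from h import *
import pickle
s,k,w,a,b=pickle.load(open('o.pkl','rb'))
save('o2',np.hstack([a[360:480,200:360],b[280:400,410:570]]),None,2.5)
L=(.450,.2947);print(s['joint_velocities'].round(3))
for z in(.06,.082,.1): print(z,((proj('side',[*L,z])-[200,360])*2.5).round(),((proj('scene',[*L,z])-[410,280])*2.5+[400,0]).round())
E
```

```text
[0.4121 0.2912 0.0515] [-1.289  1.155  1.289] 0.28858064424486424 [0.04 0.24 0.48] 22.0 [-0.    0.53 -0.91  2.08  0.59  0.81  0.41]
[-0.003  0.004  0.001  0.     0.001  0.     0.   ]
0.06 [246. 188.] [576. 155.]
0.082 [246. 174.] [582. 145.]
0.1 [245. 162.] [587. 137.]
```

View pics/o2.png

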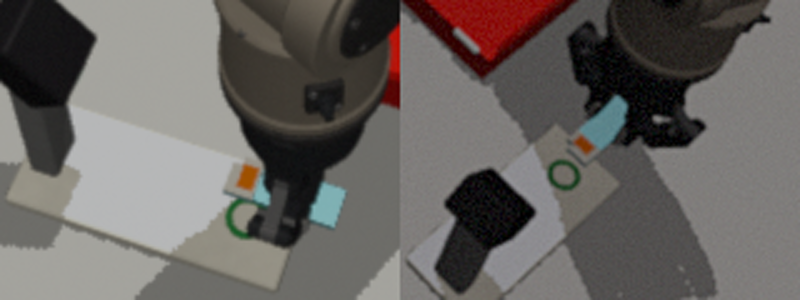

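View pics/ow.png

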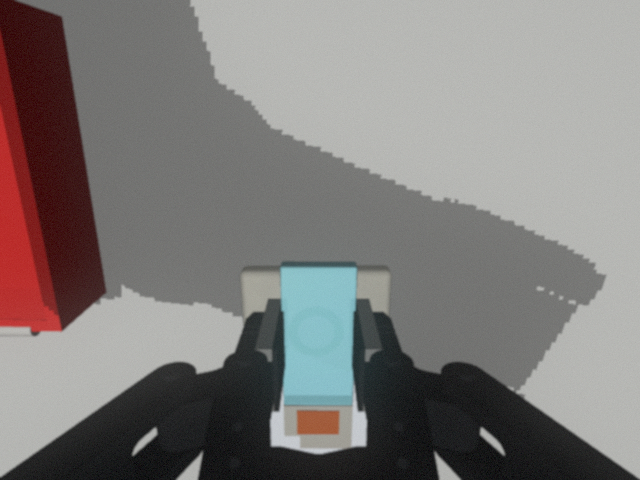

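Run:
```python
from rig import manip
print(manip.finish_job())
```

```text
the job is handed in; nothing more can be done
None
```

The job is handed in at about 22 s of the 64 s allowed; finishing reports no verdict, so the result is what my own checks show.

- **Lid:** I pried it up with the spatula blade through the front opening and swung it over. It lies at its open stop in the last pictures.
- **Spatula:** I laid it back flat on the bench where it started.
- **Slide:** I gripped it on its clear part only and hold it label up.

Last checks before handing in:

- **Position:** the label patch shows within about 3 pixels of where the ring's axis at 82 mm height should project, in both the scene and side pictures. I estimate it is within about 3 mm of the ring's axis.
- **Direction and level:** from the arm's pose, the slide points to the post within about 0.01 rad and is level.
- **Steadiness:** the arm was still and the wrist force was below 1 N.
- **Bystanders:** the carton, jar and blister card look untouched in the pictures; I did not measure their positions again.

Two things disagreed with the description. The fingertips appeared about 20 mm behind the TCP instead of 11 mm ahead of it, so my first try at the spatula closed above the handle and touched nothing. The opening reading also came out about 4 mm below the real gap in two places: the spatula handle, and the open fingers in the wrist picture.

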